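# Load the brake calipers, hang the lift-off gate and set the stand number

## Robot

A 6-joint arm with a two-finger parallel gripper is mounted at the origin on the work surface. World frame = base frame: x ahead of the robot, y to its left, z up, the work surface at z = 0. Lengths are in mm, angles in degrees, forces in N, time in s.
With the tool pointing down it reaches from about 350 to 850 mm from the base axis. Payload 8.1 kg.
Tool frame: the origin (TCP) lies at the very end of the fingers, on their centre line; the grasp point (between the pads) lies 19 mm behind it; z points along the fingers, y is the direction in which the jaws open and shut (so a half turn about z gives the same grasp; the last joint's range is limited). The gripper opens to 85 mm and grips with 20 to 120 N. Pads are 22 mm wide; open, the fingers measure 114 mm over their backs; the gripper's body (76 mm by 85 mm) begins 54 mm behind the grasp point. The pads swing forward as they close: fully open they stand 13 mm farther back than shut.
Start: joints at [65.982, 7.471, 85.268, -0, 87.261, -4.893], TCP at [196.56, 566.895, 231.292] pointing down, gripper open.
Joint ranges: [-169.43, 169.43], [-51.17, 129.36], [1.28, 143.12], [-76.62, 256.62], [0, 156.53], [-152.29, 152.29]. Speed limits (degrees/s): [136.94, 136.94, 159.86, 180, 180, 180].

## Interface

Orientations are given as [roll, pitch, yaw] about the fixed x, y, z axes, in that order (R = Rz(yaw) Ry(pitch) Rx(roll)).
In Python, from bench import r gives the robot as it stands.
- The arm moves only by the shell command python3 -m crank 'ROWS' [OPENING] [FORCE]. ROWS is JSON, a list that holds one entry, the list of rows, each a list of 6 numbers: the shift along the tool's x, y, z in m, then the turn, a rotation vector about the tool's x, y, z in rad. A call has 1 to 10 rows; each row is the pose to reach, as a shift and turn from the pose measured when the call began, along the tool's axes at that moment; what a row does not reach only later rows make up. A row lasts 1/8 s, in which the tool goes at most 62.5 mm and 10.7 degrees, less where a joint would pass 70% of its speed; a pose out of reach is approached as far as the arm can. A call with a gripper value outside its range is refused whole. OPENING is the closure, from 0 (fully open) to 1 (shut), set as the call begins (- or left out, the last holds). The fingers move at their own pace and stop on an object; FORCE is the grip in N (left out, the last holds). Time passes only in rows, so rows that repeat a pose let the fingers close. It gives the time, the measured TCP pose, the force and the opening at its end, in the units of the state.
- r.sense(): the state, without advancing time (a new reading comes with each control period).
- r.snapshot(name): name is "side" or "top" or "wrist"; returns (picture, depth): 400x640x3 uint8, blue, green, red; 400x640 float32, mm along the optical axis (not along the pixel's ray), 0 where there is no reading.
- r.get_calibration(name): a dict with "mtx" (3x3 intrinsics, pixels), "cam_to_world" (4x4, takes a point from camera to world coordinates). Camera axes: x right, y down, z forward; pixel columns grow to the right and rows downward; lengths in mm; the calibration is good to about 2 mm. A picture is of the moment at which its call begins: read the wrist's pose just before it. get_calibration takes no time and is no camera call; for the wrist camera it gives the pose at the moment of the call.
- r.hand_in(): hands the job in, once; it reports no verdict.
Trained networks look in the newest picture that a camera, given by its name, has taken for a name from the list of things; names that differ only in an ending like _2 or _b are one class to them, and where a whole thing is asked for, a point or a joint stands for the part that bears it (a point fixed in the world has none). Each returns a list of dicts, best first, with "conf" (0 to 1); they miss things now and then, are a little off and sometimes report something else, mostly with a low value. They report only what shows in the picture. A call takes as long as a camera call. They do not tell look-alikes from the thing itself.
- r.look_for(thing, camera): "extent" ([left, top, right, bottom] in pixels, round what is visible of it).
- r.landmark_of(thing, camera): "pixel" ([column, row] in pixels: a listed point, or the origin of a listed thing).
The state is a dict: "time": time; "joint_pos": joint angles; "qd": joint speeds; "joint_efforts": joint torques, N m; "tool_pos": TCP position; "tcp_rot": TCP orientation; "ft_force": force on the tool from outside, world axes, zero at the start; "wrist_torque": the same for the moment, N m; "finger_gap": finger opening in mm.
Only numpy, scipy, OpenCV 4.12 (cv2) and the standard library are available. Lean on these libraries where they do the work, as an engineer would, in place of code of your own. Each camera call takes 0.05 s, during which the arm holds its last target.

## Task

Get this bike's job caddy ready for stand 4: first lay every brake caliper from the bench flat, red cap up, on the caddy's sloping shelf. Then take the blue lift-off gate out of its wooden stand and hang it on the caddy's two hinge pins, both knuckles fully down and the gate closed along the front of the shelf, and roll the knurled wheel (before or after) until the 4 is centred in its window. Leave the grease tub, the cleaner bottle and the screwdriver alone.

Things in the scene. Friction and masses are not known exactly. Their poses are not given: they have to be found in the camera images.
- caddy: job caddy, fixed: grey base plate 220 x 385 x 20 mm. Origin at bench level below the middle of the shelf; x from the gate side (front, towards the robot) to the back, y from wheel end to hinge end, z up. The gate hangs in the plane x = -102 mm, panel centred on y = 0, lower edge resting on the base plate (z = 20 mm), axes parallel to the caddy's
- shelf: the sloping shelf, part of the caddy, black mat between blue edges. Origin in the middle of its top surface, 67 mm above the bench at the caddy's origin; x points up the slope to the back (it rises 15 deg, 0.262 rad), y along the caddy's y, z square to the surface. Usable surface 160 mm (x) by 234 mm (y); edges stand above it: front 10 mm, sides 12 mm, back 22 mm.
- gate: blue lift-off gate, 350 g: panel 236 mm wide (y), 10 thick (x), 95 high (z). Origin in the middle of its lower edge; y points to the hinge edge. Two steel knuckles (24 x 24 mm, 20 high, upright 13 mm through-hole) at y = +132 mm, undersides at z = 0 and 70 mm. Black grip tab 44 mm wide (y), 12 thick (x), on the middle of the panel, z = 95 to 141 mm: take it from above across its thickness
- gate_tab (a point): middle of the upper end of the gate's grip tab
- knuckle_low (a point): middle of the hole at the underside of the gate's lower knuckle
- knuckle_high (a point): middle of the hole at the underside of the gate's upper knuckle
- pin_low (a point): foot of the caddy's lower brass hinge pin (on the base plate); the pin is 9 mm thick, 18 mm tall, its upper 7 mm tapered. With the gate down, knuckle_low lies here
- pin_high (a point): foot of the upper pin, 70 mm above pin_low, same size; knuckle_high lies here with the gate down. It stands on a bracket 6 mm thick, 24 wide in x, reaching from the hinge post (caddy y 150 to 166 mm, 98 mm tall) to caddy y = 120 mm; so bring the gate in from the front raised 20 to 42 mm, then lower it
- stand: wooden parking stand, fixed: base 70 x 200 x 12 mm, two pairs of blocks (30 mm tall above the base, 13 mm slot) at y = -70 and +70 mm that hold the gate upright. Origin on the bench below the gate's; the gate parks with its axes along the stand's, its lower edge 12 mm above the bench. Lift the gate 35 mm or more to clear the blocks
- wheel (a joint): angle of the knurled wheel in rad: digit n is centred in the window at n x 0.6283 (0 to 9, stops at both ends), so 4 is at 2.513. Growing values move the wheel's top to the caddy's +x. A light friction of 0.03 N m keeps it where it is left; no detents
- wheel_top (a point): top of the grey knurled wheel's rim, at the caddy's wheel end (caddy x -20, y -186, z 115 mm). Wheel 80 mm across, 22 wide, axle along caddy y, 40 mm below this point; roll it by dragging a fingertip over its top along x. White digits show in the yellow-edged window 30 mm to its +y, in a black hood whose top is 7 mm below this point; they read upright seen from the robot's side
- caliper1: disc-brake caliper, 62 (x) x 32 (y) x 22 mm block, dark, red round cap and brass bolts on top, about 120 g; origin in the middle of its underside, z up through the cap. May be absent
- caliper2: disc-brake caliper, 62 (x) x 32 (y) x 22 mm block, dark, red round cap and brass bolts on top, about 120 g; origin in the middle of its underside, z up through the cap. May be absent
- caliper3: disc-brake caliper, 62 (x) x 32 (y) x 22 mm block, dark, red round cap and brass bolts on top, about 120 g; origin in the middle of its underside, z up through the cap. May be absent
- caliper4: disc-brake caliper, 62 (x) x 32 (y) x 22 mm block, dark, red round cap and brass bolts on top, about 120 g; origin in the middle of its underside, z up through the cap. May be absent
- caliper5: disc-brake caliper, 62 (x) x 32 (y) x 22 mm block, dark, red round cap and brass bolts on top, about 120 g; origin in the middle of its underside, z up through the cap. May be absent
- caliper6: disc-brake caliper, 62 (x) x 32 (y) x 22 mm block, dark, red round cap and brass bolts on top, about 120 g; origin in the middle of its underside, z up through the cap. May be absent
- grease: grease tub with red lid, 68 mm across, 60 mm tall; origin under its centre; leave alone
- cleaner: cleaner bottle, 64 mm across, 170 mm tall; origin under its centre; leave alone
- driver: screwdriver lying on the bench near the robot; leave alone
There are look-alikes about, which are no part of the job. What is shaped like the caliper2 but purple is not meant. What is shaped like the caliper3 but green is not meant.

How it is judged (in metres and radians):
On the way, in this order (a step that is already met when the one before it is completed fails the run):
1. every caliper present lies flat on the sloping shelf (x of caliper1 in the frame of shelf between -0.081 and 0.081 m and y of caliper1 in the frame of shelf between -0.118 and 0.118 m and z of caliper1 in the frame of shelf between -0.005 and 0.007 m and angle between the z axis of each of caliper1, caliper2, caliper3, caliper4, caliper5, caliper6 and the z axis of shelf, either way round below 0.15 rad and x of caliper2 in the frame of shelf between -0.081 and 0.081 m and y of caliper2 in the frame of shelf between -0.118 and 0.118 m and z of caliper2 in the frame of shelf between -0.005 and 0.007 m and x of caliper3 in the frame of shelf between -0.081 and 0.081 m and y of caliper3 in the frame of shelf between -0.118 and 0.118 m and z of caliper3 in the frame of shelf between -0.005 and 0.007 m and x of caliper4 in the frame of shelf between -0.081 and 0.081 m and y of caliper4 in the frame of shelf between -0.118 and 0.118 m and z of caliper4 in the frame of shelf between -0.005 and 0.007 m and x of caliper5 in the frame of shelf between -0.081 and 0.081 m and y of caliper5 in the frame of shelf between -0.118 and 0.118 m and z of caliper5 in the frame of shelf between -0.005 and 0.007 m and x of caliper6 in the frame of shelf between -0.081 and 0.081 m and y of caliper6 in the frame of shelf between -0.118 and 0.118 m and z of caliper6 in the frame of shelf between -0.005 and 0.007 m), for 0.2 s.
2. the gate hangs on the caddy with both knuckles down on their pins (distance between knuckle_low and pin_low below 0.006 m and distance between knuckle_high and pin_high below 0.006 m), for 0.2 s.
At the end, for the whole second after the job is handed in: All calipers present lie flat (0.15 rad), cap up, within the shelf edges; both knuckles are fully down on their pins (sites within 6 mm of the pin feet), gate closed across the front (0.12 rad); wheel shows 4 (2.513, within 0.15 rad); all released and at rest (all of step 1 and all of step 2 and angle between the x axis of gate and the x axis of caddy, either way round below 0.12 rad and y of gate in the frame of caddy below 0.05 m and value of joint wheel between 2.363 and 2.663 rad and velocity of joint wheel between -0.1 and 0.1 rad/s and linear speed of each of caliper1, caliper2, caliper3, caliper4, caliper5, caliper6, gate below 0.03 m/s); the robot touches nothing.
It fails at once if the grease tub is knocked aside by more than 4 cm or tipped over (distance of grease from where it was at the start of the episode above 0.04 m or angle between grease's own z axis and vertical above 0.6 rad).
It fails at once if the cleaner bottle is knocked aside by more than 4 cm or tipped over (distance of cleaner from where it was at the start of the episode above 0.04 m or angle between cleaner's own z axis and vertical above 0.6 rad).
It fails at once if the screwdriver is knocked aside by more than 4 cm (distance of driver from where it was at the start of the episode above 0.04 m).
Of caliper1, caliper2, caliper3, caliper4, caliper5, caliper6 only 4 to 6 are there at a start; the rules pass over those that are not, and their reading is None.
At some moment in a run one of caliper1, caliper2, caliper3, caliper4, caliper5, caliper6 may be knocked a few centimetres aside while the robot is not near it.
Once in a run the grip may slacken for a moment while it holds something.
It also fails if it takes over 210 s, if anything falls off the work surface, if the arm or the gripper's body presses on something with over 40 N, if the wrist force passes 120 N, or if a joint passes its speed limit or range.

## Working session

There is one attempt and no reset: what is moved stays moved. The work goes in short steps, Python scripts to look and compute and a shell command to move; the robot and the scene stay as the last step left them, time stands still between calls to the robot, and variables do not carry over. Pictures are saved under pics/ and viewed, and the job is handed in when it is done.

```bash
ls; mkdir -p pics; python3 - <<'E'
from bench import r
import cv2
s=r.sense();print(s)
for n in("top","side","wrist"):
    p,d=r.snapshot(n);cv2.imwrite(f"pics/{n}0.png",p)
    c=r.get_calibration(n);print(n,c["mtx"].tolist(),c["cam_to_world"].round(3).tolist())
E
```

```text
pics
{'time': 0.0, 'joint_pos': array([ 6.59829000e+01,  7.51384168e+00,  8.53303153e+01,  3.21015067e-03,
        8.72618772e+01, -4.89163872e+00]), 'qd': array([-0.10489429, -0.00297929,  0.05859217, -0.05104616,  0.05051875,
        0.00930516]), 'joint_efforts': array([ 3.59368838e-03, -5.69393277e+01, -5.00562751e+01,  4.70599225e-04,
        1.42711157e-02,  1.60716189e-05]), 'tool_pos': array([196.30125103, 566.39174981, 230.24771085]), 'tcp_rot': array([-1.79894625e+02, -1.22362098e-02,  1.60874371e+02]), 'ft_force': array([-0.44568155, -0.48339202,  0.89339322]), 'wrist_torque': array([ 0.05404302, -0.01135765, -0.00394559]), 'finger_gap': 85.18260744341488}
top [[372.9301078748692, 0.0, 320.8872754982632], [0.0, 372.9301078748692, 203.03189500449886], [0.0, 0.0, 1.0]] [[-0.018, -0.997, 0.08, 520.341], [-1.0, 0.018, 0.005, 12.69], [-0.006, -0.08, -0.997, 1052.435], [0.0, 0.0, 0.0, 1.0]]
side [[430.80773030558345, 0.0, 317.6663209309963], [0.0, 430.80773030558345, 200.43980468526746], [0.0, 0.0, 1.0]] [[-0.959, -0.217, 0.181, 380.246], [-0.283, 0.716, -0.638, 695.506], [0.009, -0.663, -0.748, 899.818], [0.0, 0.0, 0.0, 1.0]]
wrist [[287.54970698519435, 0.0, 319.1885066694038], [0.0, 287.54970698519435, 197.25066925830833], [0.0, 0.0, 1.0]] [[0.329, 0.911, 0.251, 133.999], [0.944, -0.317, -0.088, 588.248], [-0.001, 0.266, -0.964, 372.775], [0.0, 0.0, 0.0, 1.0]]
```

View pics/top0.png

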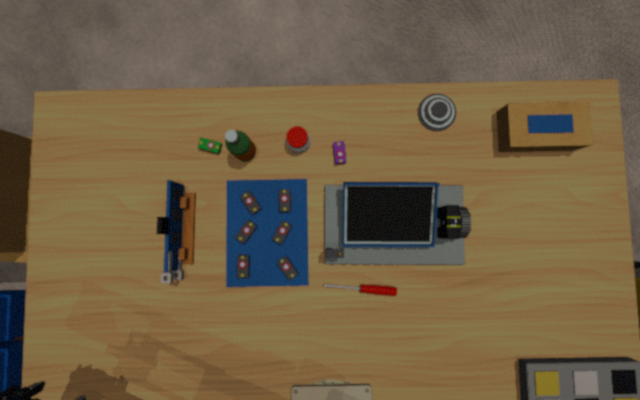

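View pics/side0.png

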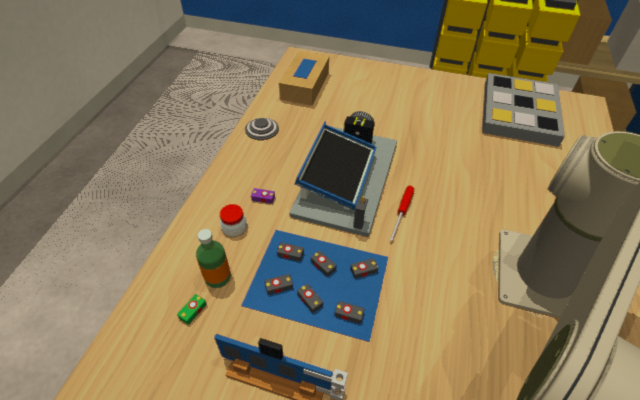

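View pics/wrist0.png

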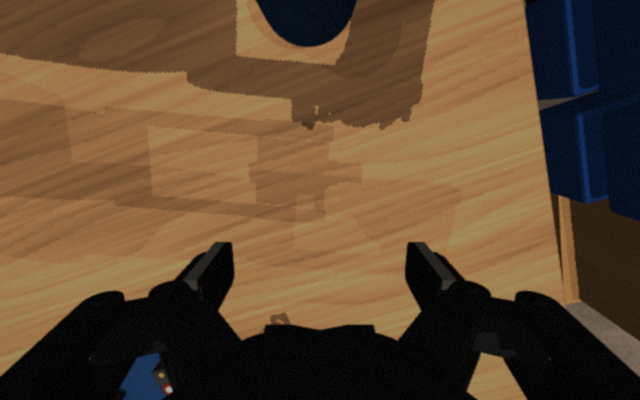

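The top view shows six dark red-capped calipers on the blue mat, at (251,203), (285,201), (246,233), (282,233), (243,266) and (288,268). The look-alikes are green at (209,146) and purple at (339,153). The gate is in its stand near (175,230), the caddy shelf is at (390,215) and the wheel is at (458,222). Next I'll confirm the calipers in a crop and measure.

```bash
cat > h.py <<'E'
import numpy as np, cv2
from bench import r
from scipy.spatial.transform import Rotation as R
def cal(n):
    c=r.get_calibration(n);return np.array(c["mtx"]),np.array(c["cam_to_world"])
def ray(px,K,T,z):
    d=T[:3,:3]@np.array([(px[0]-K[0,2])/K[0,0],(px[1]-K[1,2])/K[1,1],1.]);o=T[:3,3]
    return o+d*(z-o[2])/d[2]
def proj(P,K,T):
    P=np.atleast_2d(P);c=(P-T[:3,3])@T[:3,:3];return np.c_[K[0,0]*c[:,0]/c[:,2]+K[0,2],K[1,1]*c[:,1]/c[:,2]+K[1,2]]
def cloud(d,K,T):
    v,u=np.mgrid[:d.shape[0],:d.shape[1]]
    c=np.stack([(u-K[0,2])/K[0,0]*d,(v-K[1,2])/K[1,1]*d,d],-1)
    return c@T[:3,:3].T+T[:3,3]
def tri(px1,n1,px2,n2):
    A=[];b=[]
    for p,n in((px1,n1),(px2,n2)):
        K,T=cal(n);d=T[:3,:3]@np.array([(p[0]-K[0,2])/K[0,0],(p[1]-K[1,2])/K[1,1],1.]);d/=np.linalg.norm(d)
        M=np.eye(3)-np.outer(d,d);A.append(M);b.append(M@T[:3,3])
    x=np.linalg.lstsq(np.vstack(A),np.hstack(b),rcond=None)[0];return x
def Rt(yaw,tilt=0):
    # tool down with yaw; tilt (deg) about world y: +tilt leans tool z towards +x
    return R.from_euler('y',-tilt,degrees=True)*R.from_euler('xyz',[180,0,yaw],degrees=True)
def move(pos,rot=None,s=None):
    s=s or r.sense();p=np.array(s['tool_pos']);q=R.from_euler('xyz',s['tcp_rot'],degrees=True)
    rot=rot if rot is not None else q
    sh=q.inv().apply(np.array(pos)-p)/1000;rv=(q.inv()*rot).as_rotvec()
    n=max(np.linalg.norm(sh)*1000/62.5,np.degrees(np.linalg.norm(rv))/10.7)
    print([round(float(x),4) for x in sh]+[round(float(x),4) for x in rv],'rows>=%.1f'%n)
def st():
    s=r.sense();print('t %.2f'%s['time'],np.round(s['tool_pos'],1),np.round(s['tcp_rot'],2),'F',np.round(s['ft_force'],1),'gap %.1f'%s['finger_gap'],'J',np.round(s['joint_pos'],1));return s
E
python3 - <<'E'
from h import *
p,d=r.snapshot("top")
q,e=r.snapshot("side")
cv2.imwrite("pics/crop1.png",cv2.resize(p[120:300,150:490],None,fx=2.35,fy=2.35,interpolation=cv2.INTER_CUBIC))
for th in("caliper1",):
  for n in("top","side"):
    print(th,n,[(np.round(x["pixel"],1).tolist(),round(x["conf"],2)) for x in r.landmark_of(th,n)])
for th in("caddy","shelf","gate","gate_tab","knuckle_low","knuckle_high","pin_low","pin_high","stand","wheel_top"):
  a=r.landmark_of(th,"top");b=r.landmark_of(th,"side")
  if a and b: print(th,np.round(a[0]["pixel"],1),round(a[0]["conf"],2),np.round(b[0]["pixel"],1),round(b[0]["conf"],2),tri(a[0]["pixel"],"top",b[0]["pixel"],"side").round(1))
  else: print(th,a,b)
K,T=cal("top");P=cloud(d,K,T)
for px in [(330,200),(390,215),(270,220),(350,300),(200,300)]: print(px,P[px[1],px[0]].round(1))
np.save("topd.npy",d);cv2.imwrite("topraw.png",p);np.save("sided.npy",e)
E
```

```text
caliper1 top [([250.7, 201.7], 0.79), ([246.2, 231.0], 0.77), ([279.9, 229.8], 0.76), ([290.1, 265.8], 0.75), ([339.5, 152.3], 0.73), ([337.4, 253.0], 0.67), ([288.4, 201.7], 0.65), ([245.2, 260.7], 0.59), ([210.3, 147.8], 0.52)]
caliper1 side [([279.3, 288.4], 0.95), ([322.4, 263.9], 0.93), ([360.7, 267.3], 0.87), ([193.8, 311.1], 0.87), ([347.2, 315.5], 0.77), ([261.5, 199.8], 0.73), ([288.1, 252.8], 0.57), ([306.3, 300.4], 0.55), ([333.1, 395.0], 0.42)]
caddy [387.6 215.6] 0.72 [336.2 183.2] 0.97 [ 568.9 -173.1  -23.3]
shelf [389.3 217.7] 0.75 [336.1 164.1] 0.92 [ 564.4 -160.6   67.2]
gate [156.5 223. ] 0.59 [276.1 370.8] 0.68 [541.8 437.5  96.6]
gate_tab [156.4 229.4] 0.9 [269.8 343.2] 0.95 [540.5 413.1 160.6]
knuckle_low [179.8 276.4] 0.9 [335.7 394.7] 0.58 [412.3 415.1   4.6]
knuckle_high [167.8 278.2] 0.88 [339.8 384.1] 0.63 [411.4 418.   75.8]
pin_low [336.5 250. ] 0.89 [359.2 216.1] 0.93 [472.6 -22.5  32.5]
pin_high [{'pixel': [338.2, 251.4], 'conf': 0.89}, {'pixel': [357.8, 286.7], 'conf': 0.72}] []
stand [184.5 225.8] 0.62 [275.8 375.1] 0.64 [547.7 408.9 -12.5]
wheel_top [465.7 219.1] 0.94 [361.2 114.4] 0.78 [ 547.2 -348.6  106. ]
(330, 200) [611.6  -7.6  18.5]
(390, 215) [ 564.7 -164.8   64.1]
(270, 220) [559.7 162.6  -0.7]
(350, 300) [ 3.34e+02 -5.78e+01  3.00e-01]
(200, 300) [340.9 358.9  -0.5]
```

View pics/crop1.png

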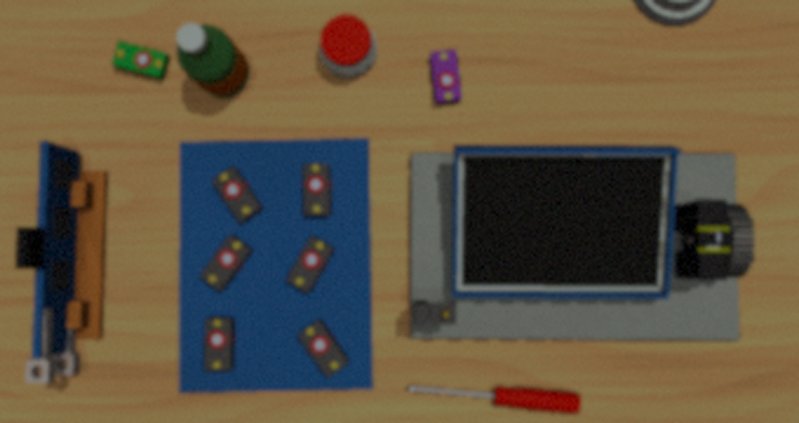

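```bash
python3 -c "
from h import *
st();move([530,160,320],Rt(180))"
```

```text
t 1.35 [196.6 566.9 231.3] [180.     0.   160.88] F [ 0.4 -0.   0.1] gap 85.5 J [66.   7.5 85.3 -0.  87.3 -4.9]
[-0.4483, -0.2752, -0.0887, 0.0, 0.0, -0.3338] rows>=8.5
```

```bash
python3 -m crank '[[[-0.448,-0.275,-0.089,0,0,-0.334],[-0.448,-0.275,-0.089,0,0,-0.334],[-0.448,-0.275,-0.089,0,0,-0.334],[-0.448,-0.275,-0.089,0,0,-0.334],[-0.448,-0.275,-0.089,0,0,-0.334],[-0.448,-0.275,-0.089,0,0,-0.334],[-0.448,-0.275,-0.089,0,0,-0.334],[-0.448,-0.275,-0.089,0,0,-0.334],[-0.448,-0.275,-0.089,0,0,-0.334],[-0.448,-0.275,-0.089,0,0,-0.334]]]'
python3 - <<'E'
from h import *
st()
K,T=cal("wrist")
p,d=r.snapshot("wrist");cv2.imwrite("pics/w1.png",p);np.savez("w1.npz",d=d,K=K,T=T);cv2.imwrite("w1.png",p)
st()
E
```

```text
time: 2.6
tool_pos: [531.1, 158.1, 320.6]
tcp_rot: [-180.0, 0.0, 179.8]
ft_force: [-0.2, 1.3, -0.7]
finger_gap: 85.7
t 2.60 [531.1 158.1 320.6] [-1.7998e+02  4.0000e-02  1.7979e+02] F [-0.2  1.3 -0.7] gap 85.7 J [ 11.3  -0.8  84.6  -0.   96.1 -78.5]
t 2.65 [530.2 159.5 320.2] [ 1.7999e+02 -1.0000e-02  1.7988e+02] F [0.  0.8 0.3] gap 85.6 J [ 11.4  -0.9  84.7   0.   96.1 -78.5]
```

View pics/w1.png

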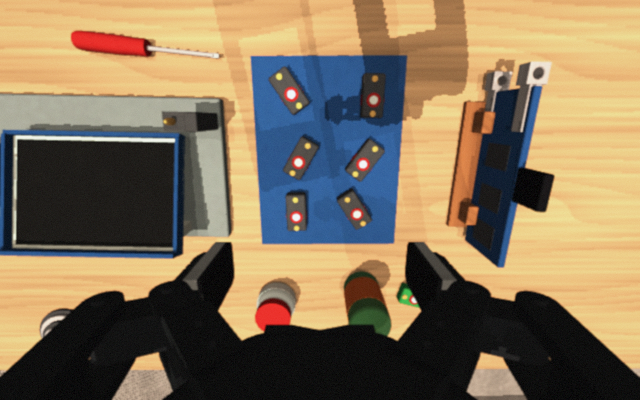

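```bash
cat > cal.py <<'E'
from h import *
def calipers(p,d,K,T,box):
    P=cloud(d,K,T)
    hsv=cv2.cvtColor(p,cv2.COLOR_BGR2HSV)
    x0,x1,y0,y1=box
    inb=(P[...,0]>x0)&(P[...,0]<x1)&(P[...,1]>y0)&(P[...,1]<y1)&(d>0)
    m=(inb&(P[...,2]>13)&(P[...,2]<40)).astype(np.uint8)
    n,l,s,c=cv2.connectedComponentsWithStats(m)
    out=[]
    for i in range(1,n):
        if s[i,4]<150: continue
        q=P[l==i]; xy=q[q[:,2]>np.median(q[:,2])-4]
        f=xy[:,:2].astype(np.float32)
        (cx,cy),(w,h),a=cv2.minAreaRect(f)
        if w<h: w,h=h,w;a+=90
        a=(a+90)%180-90
        out.append((cx,cy,a,w,h,np.median(q[:,2]),c[i]))
        print('ctr %.1f %.1f yaw %.1f size %.0f %.0f z %.1f px'%(cx,cy,a,w,h,np.median(q[:,2])),c[i].round(0), 'mean',f.mean(0).round(1))
    return out
E
python3 - <<'E'
from cal import *
st();K,T=cal("wrist")
p,d=r.snapshot("wrist");cv2.imwrite("w2.png",p);np.savez("w2.npz",d=d,K=K,T=T)
st()
calipers(p,d,K,T,(380,670,60,290))
for th in("caliper1","gate_tab","knuckle_low","knuckle_high","pin_low","pin_high","gate","stand","caddy","shelf"):
  a=r.landmark_of(th,"wrist");print(th,[(np.round(x["pixel"],1).tolist(),round(x["conf"],2)) for x in a][:7])
E
```

```text
t 2.65 [530.2 159.5 320.2] [ 1.7999e+02 -1.0000e-02  1.7988e+02] F [0.  0.8 0.3] gap 85.6 J [ 11.4  -0.9  84.7   0.   96.1 -78.5]
t 2.70 [529.6 160.3 320.1] [ 1.7998e+02 -3.0000e-02  1.7996e+02] F [-0.3  0.1  0.1] gap 85.5 J [ 11.5  -0.9  84.8   0.   96.1 -78.4]
ctr 426.9 114.2 yaw 35.2 size 62 33 z 21.8 px [288.  91.] mean [426.8 114.2]
ctr 433.9 237.0 yaw -0.2 size 61 33 z 21.8 px [372.  96.] mean [433.7 236.5]
ctr 525.5 128.6 yaw -30.3 size 62 33 z 21.9 px [300. 159.] mean [524.7 129.1]
ctr 529.1 228.4 yaw -37.2 size 62 32 z 21.9 px [364. 161.] mean [528.4 228.2]
ctr 609.8 214.3 yaw 33.8 size 61 33 z 21.9 px [353. 211.] mean [608.7 214.1]
ctr 613.3 119.8 yaw 1.6 size 62 32 z 22.0 px [295. 213.] mean [612.3 120.1]
caliper1 [([295.6, 213.0], 0.95), ([361.5, 156.6], 0.85), ([368.9, 96.4], 0.79), ([302.4, 157.8], 0.78), ([350.3, 208.8], 0.75), ([411.4, 291.9], 0.74), ([292.1, 90.2], 0.65)]
gate_tab [([541.7, 196.4], 0.73)]
knuckle_low [([491.9, 83.8], 0.95), ([524.9, 75.7], 0.28)]
knuckle_high [([524.6, 75.8], 0.6)]
pin_low [([195.6, 121.0], 0.95), ([473.4, 169.5], 0.41), ([290.0, 89.8], 0.2)]
pin_high [([172.1, 125.4], 0.58)]
gate [([475.1, 174.2], 0.73), ([290.0, 93.0], 0.22)]
stand [([472.8, 168.7], 0.57)]
caddy [([125.0, 182.2], 0.71)]
shelf [([92.9, 194.5], 0.78), ([540.5, 196.7], 0.34)]
```

```bash
python3 - <<'E'
from h import *
d=np.load("topd.npy");p=cv2.imread("topraw.png");K,T=cal("top");P=cloud(d,K,T)
reg=(P[...,0]>400)&(P[...,0]<760)&(P[...,1]<50)&(P[...,1]>-420)&(d>0)
m=reg&(P[...,2]>10)
n,l,s,c=cv2.connectedComponentsWithStats(m.astype(np.uint8))
i=1+np.argmax(s[1:,4]);f=P[l==i]
b=f[(f[:,2]<26)];print('base',cv2.minAreaRect(b[:,:2].astype(np.float32)),np.median(b[:,2]))
# shelf mat: dark pixels in region
g=p.max(2)
mm=(l==i)&(g<35)&(P[...,2]>35)
n2,l2,s2,c2=cv2.connectedComponentsWithStats(mm.astype(np.uint8));j=1+np.argmax(s2[1:,4]);print(s2[j],c2[j])
q=P[l2==j];print('mat rect',cv2.minAreaRect(q[:,:2].astype(np.float32)),q.mean(0))
A=np.c_[q[:,:2],np.ones(len(q))];co=np.linalg.lstsq(A,q[:,2],rcond=None)[0]
print('slope dir',np.degrees(np.arctan2(co[1],co[0])),'slope',np.degrees(np.arctan(np.hypot(*co[:2]))),co)
h=(l==i)&(P[...,2]>85)
n3,l3,s3,c3=cv2.connectedComponentsWithStats(h.astype(np.uint8))
for k in range(1,n3):
  if s3[k,4]>4:
    z=P[l3==k];print(s3[k],z.mean(0).round(1),z.min(0).round(1),z.max(0).round(1))
# wrist view: hinge & gate
w=np.load("w2.npz");D,Kw,Tw=w["d"],w["K"],w["T"];W=cloud(D,Kw,Tw)
for nm,px in(("tab",(541,196)),("kh",(537,72)),("kl",(503,80)),("pinl",(195,121)),("pinh",(172,125))):
  u,v=px;print(nm,W[v-2:v+3:2,u-4:u+5:2].reshape(-1,3).round(0)[::2].tolist())
ww=cv2.imread("w2.png")
cv2.imwrite("pics/w2a.png",cv2.resize(ww[50:280,430:570],None,fx=2.6,fy=2.6))
cv2.imwrite("pics/w2b.png",cv2.resize(ww[80:270,0:240],None,fx=3,fy=3))
E
```

```text
base ((541.107421875, -181.9782257080078), (384.72491455078125, 219.03663635253906), 88.93409729003906) 19.32235063648659
[ 348  187   84   54 4344] [388.77992634 213.11210866]
mat rect ((567.8351440429688, -161.66000366210938), (218.12530517578125, 138.58059692382812), 88.86473083496094) [ 569.31295963 -161.01825002   67.83811751]
slope dir -1.2685314391663347 slope 15.030627293233339 [ 2.68456391e-01 -5.94460933e-03 -8.59547754e+01]
[343 182  96  27 672] [ 636.5 -160.6   96.5] [ 579.7 -283.6   85. ] [651.8 -39.7 114.2]
[443 206  28  33 809] [ 541.7 -324.1  104.6] [ 501.7 -366.    85.1] [ 584.1 -296.9  118.3]
[326 249  18  10 179] [467.7 -14.9  92.9] [455.7 -37.   85.2] [479.7   7.  108.7]
tab [[547.0, 405.0, 149.0], [546.0, 406.0, 153.0], [546.0, 409.0, 155.0], [549.0, 404.0, 153.0], [549.0, 409.0, 152.0], [552.0, 404.0, 151.0], [551.0, 407.0, 153.0], [551.0, 411.0, 153.0]]
kh [[411.0, 407.0, 102.0], [410.0, 416.0, 97.0], [411.0, 419.0, 99.0], [412.0, 419.0, 89.0], [413.0, 419.0, 96.0], [413.0, 420.0, 85.0], [414.0, 420.0, 92.0], [415.0, 420.0, 99.0]]
kl [[410.0, 416.0, 22.0], [411.0, 418.0, 28.0], [411.0, 421.0, 33.0], [412.0, 420.0, 21.0], [414.0, 420.0, 30.0], [415.0, 420.0, 17.0], [416.0, 421.0, 26.0], [416.0, 422.0, 33.0]]
pinl [[465.0, 3.0, 98.0], [465.0, 8.0, 99.0], [465.0, 7.0, 85.0], [467.0, 4.0, 97.0], [467.0, 8.0, 93.0], [470.0, 1.0, 96.0], [470.0, 7.0, 98.0], [470.0, 7.0, 86.0]]
pinh [[469.0, -23.0, 104.0], [469.0, -22.0, 96.0], [470.0, -20.0, 90.0], [472.0, -24.0, 98.0], [472.0, -24.0, 89.0], [474.0, -30.0, 91.0], [474.0, -26.0, 89.0], [474.0, -21.0, 90.0]]
```

View pics/w2a.png

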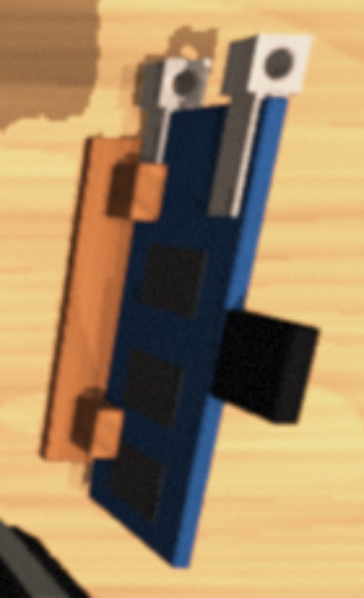

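View pics/w2b.png

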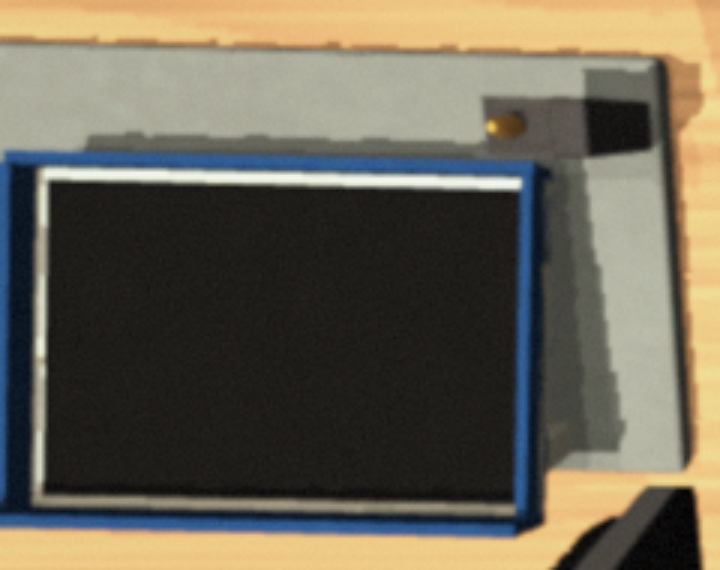

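```bash
cat >> h.py <<'E'
O=np.array([566,-161.5,67.]);CY=-1.1
Rc=R.from_euler('z',CY,degrees=True);Rs=Rc*R.from_euler('y',-15,degrees=True)
def shelf(x,y,h): return O+Rs.apply([x,y,h])
Rplace=Rs*R.from_euler('xyz',[180,0,180],degrees=True)
def pick(x,y,a):
    s=st();print('hover');move([x,y,70],Rt(180+a),s);print('down');move([x,y,4],Rt(180+a),s)
def place(x,y):
    s=st();cur=np.array(s['tool_pos']);
    print('lift');move(cur+[0,0,150],None,s)
    print('hover');move(shelf(x,y,80),Rplace,s);print('down');move(shelf(x,y,5.5),Rplace,s)
E
python3 -c "
from h import *
pick(613,120,1.6)"
```

```text
t 3.20 [529.6 160.6 320.3] [-180.      0.   -179.95] F [-0.1  0.2 -0.2] gap 85.6 J [ 11.6  -0.9  84.8  -0.   96.1 -78.5]
hover
[-0.0834, -0.0407, 0.2503, -0.0, 0.0, -0.0271] rows>=4.3
down
[-0.0834, -0.0407, 0.3163, -0.0, 0.0, -0.0271] rows>=5.3
```

```bash
python3 -m crank '[[[-0.083,-0.041,0.25,0,0,-0.027],[-0.083,-0.041,0.25,0,0,-0.027],[-0.083,-0.041,0.25,0,0,-0.027],[-0.083,-0.041,0.25,0,0,-0.027],[-0.083,-0.041,0.25,0,0,-0.027],[-0.083,-0.041,0.29,0,0,-0.027],[-0.083,-0.041,0.316,0,0,-0.027],[-0.083,-0.041,0.316,0,0,-0.027]]]' 0.4 60
python3 - <<'E'
from h import *
st()
p,d=r.snapshot("wrist");cv2.imwrite("pics/w3.png",p)
E
```

```text
time: 4.2
tool_pos: [611.4, 119.9, 3.7]
tcp_rot: [-180.0, -0.2, -178.4]
ft_force: [-0.6, -0.4, 0.8]
finger_gap: 51.3
t 4.20 [611.4 119.9   3.7] [-1.7999e+02 -1.5000e-01 -1.7839e+02] F [-0.6 -0.4  0.8] gap 51.3 J [  6.4  23.3  91.6   0.   65.3 -85.2]
```

View pics/w3.png

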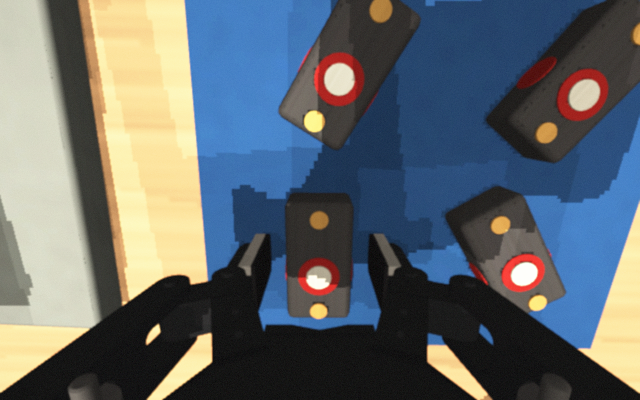

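The image shows the caliper centred between the pads at (318,260). I'll close and lift.

```bash
python3 -m crank '[[[0,0,0,0,0,0],[0,0,0,0,0,0],[0,0,0,0,0,0],[0,0,0,0,0,0],[0,0,-0.06,0,0,0],[0,0,-0.12,0,0,0],[0,0,-0.15,0,0,0]]]' 1 60
python3 - <<'E'
from h import *
place(38,-70)
E
```

```text
time: 5.12
tool_pos: [615.2, 120.4, 161.7]
tcp_rot: [180.0, 0.5, -178.4]
ft_force: [0.8, -0.2, -1.1]
finger_gap: 30.2
t 5.12 [615.2 120.4 161.7] [ 179.96    0.46 -178.39] F [ 0.8 -0.2 -1.1] gap 30.2 J [  6.4  13.4  85.9   0.   80.2 -85.2]
lift
[-0.0012, 0.0001, -0.15, 0.0, 0.0, 0.0] rows>=2.4
hover
[0.0445, -0.3511, 0.0069, 0.0072, -0.2538, 0.0469] rows>=5.7
down
[0.0258, -0.3521, 0.079, 0.0072, -0.2538, 0.0469] rows>=5.8
```

```bash
python3 -m crank '[[[0.044,-0.351,0.0,0.007,-0.254,0.047],[0.044,-0.351,0.0,0.007,-0.254,0.047],[0.044,-0.351,0.0,0.007,-0.254,0.047],[0.044,-0.351,0.0,0.007,-0.254,0.047],[0.044,-0.351,0.007,0.007,-0.254,0.047],[0.044,-0.351,0.007,0.007,-0.254,0.047],[0.044,-0.351,0.007,0.007,-0.254,0.047],[0.035,-0.352,0.045,0.007,-0.254,0.047],[0.026,-0.352,0.078,0.007,-0.254,0.047],[0.026,-0.352,0.079,0.007,-0.254,0.047]]]'
python3 - <<'E'
from h import *
st();print(shelf(38,-70,5.5),Rplace.as_euler('xyz',degrees=True));move(shelf(38,-70,5.5),Rplace)
p,d=r.snapshot("wrist");cv2.imwrite("pics/w4.png",p)
E
```

```text
time: 6.38
tool_pos: [600.4, -231.0, 82.1]
tcp_rot: [180.0, 15.0, 179.0]
ft_force: [-0.5, 1.0, -1.3]
finger_gap: 31.4
t 6.38 [ 600.4 -231.    82.1] [179.98  15.03 178.95] F [-0.5  1.  -1.3] gap 31.4 J [ -29.7    8.5  101.6    8.6   56.9 -122.5]
[ 599.9313537  -232.1644178    82.14771576] [180.   15.  178.9]
[0.0004, -0.0012, -0.0002, 0.0005, 0.0006, 0.0009] rows>=0.0
```

View pics/w4.png

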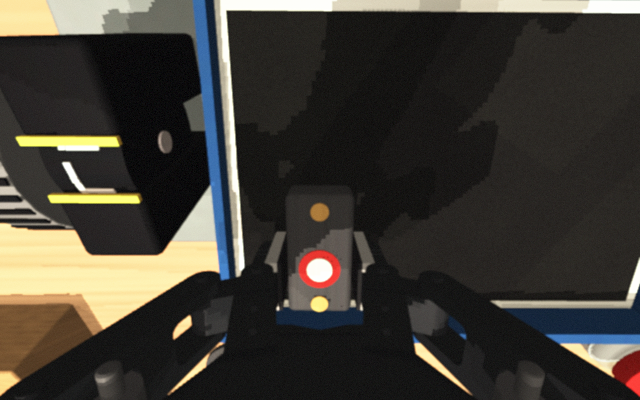

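```bash
python3 -m crank '[[[0,0,0.002,0,0,0],[0,0,0.002,0,0,0],[0,0,0.002,0,0,0],[0,0,-0.03,0,0,0],[0,0,-0.08,0,0,0],[0,0,-0.12,0,0,0]]]' 0.4
python3 - <<'E'
from h import *
s=st()
p,d=r.snapshot("wrist");cv2.imwrite("pics/w5.png",p)
move([530,150,300],Rt(180),s)
E
```

```text
time: 7.18
tool_pos: [568.8, -230.5, 200.4]
tcp_rot: [-180.0, 15.1, 179.0]
ft_force: [-0.0, -0.4, -0.2]
finger_gap: 51.2
t 7.17 [ 568.8 -230.5  200.4] [-179.99   15.07  178.95] F [-0.  -0.4 -0.2] gap 51.2 J [ -31.3   -2.6  100.2    8.    69.5 -122.3]
[0.0183, 0.3798, -0.1081, -0.0025, 0.263, -0.0181] rows>=6.3
```

View pics/w5.png

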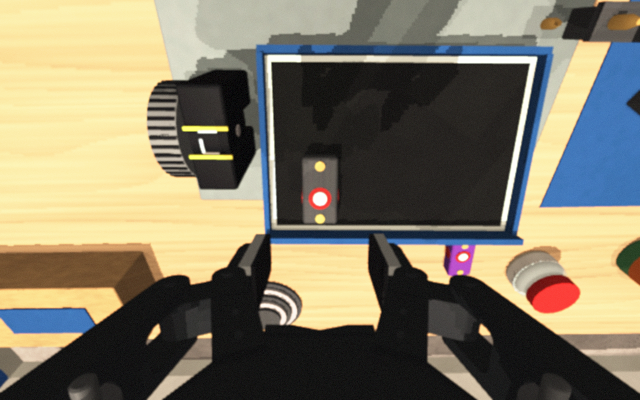

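The caliper lies flat at (320,190), in the back right of the shelf. Returning to the mat view.

```bash
python3 -m crank '[[[0.018,0.38,-0.108,-0.002,0.263,-0.018],[0.018,0.38,-0.108,-0.002,0.263,-0.018],[0.018,0.38,-0.108,-0.002,0.263,-0.018],[0.018,0.38,-0.108,-0.002,0.263,-0.018],[0.018,0.38,-0.108,-0.002,0.263,-0.018],[0.018,0.38,-0.108,-0.002,0.263,-0.018],[0.018,0.38,-0.108,-0.002,0.263,-0.018],[0.018,0.38,-0.108,-0.002,0.263,-0.018],[0.018,0.38,-0.108,-0.002,0.263,-0.018]]]'
cat > look.py <<'E'
from cal import *
import sys
s0=st();K,T=cal("wrist");p,d=r.snapshot("wrist")
o=calipers(p,d,K,T,(350,680,40,330))
if len(sys.argv)>1:
    x,y=map(float,sys.argv[1:3]);b=min(o,key=lambda q:np.hypot(q[0]-x,q[1]-y));print('pick',b[:3]);pick(*b[:3])
E
python3 look.py 610 214
```

```text
time: 8.35
tool_pos: [531.3, 148.0, 304.1]
tcp_rot: [-179.7, 0.3, 179.9]
ft_force: [-0.3, -0.5, 0.6]
finger_gap: 51.2
t 8.35 [531.3 148.  304.1] [-179.69    0.32  179.94] F [-0.3 -0.5  0.6] gap 51.2 J [ 10.5  -1.4  86.9  -0.4  94.2 -79.5]
ctr 427.0 114.0 yaw 34.6 size 62 33 z 21.7 px [296.  88.] mean [426.6 114.2]
ctr 434.0 236.8 yaw -1.0 size 61 32 z 21.8 px [384.  93.] mean [433.7 236.3]
ctr 525.6 128.7 yaw -29.4 size 62 33 z 21.8 px [308. 158.] mean [524.8 129. ]
ctr 529.1 228.3 yaw -36.6 size 62 33 z 21.9 px [374. 161.] mean [528.3 228. ]
ctr 609.5 214.5 yaw 32.8 size 62 32 z 21.9 px [363. 212.] mean [608.6 214. ]
pick (609.5274047851562, 214.45236206054688, 32.75979995727539)
t 8.40 [531.4 147.7 304. ] [-179.7     0.32  179.89] F [1.  1.3 0. ] gap 51.4 J [ 10.4  -1.4  86.9  -0.4  94.2 -79.5]
hover
[-0.0767, 0.0681, 0.2341, -0.0067, 0.0038, -0.5736] rows>=4.1
down
[-0.0764, 0.0684, 0.3001, -0.0067, 0.0038, -0.5736] rows>=5.1
```

```bash
python3 - <<'E'
from h import *
d=np.load("topd.npy");K,T=cal("top");P=cloud(d,K,T)
for u0,u1,v0,v1 in((220,262,120,165),(283,312,122,156)):
  q=P[v0:v1,u0:u1].reshape(-1,3)
  for lo,hi in((30,70),(70,120),(120,180)):
    z=q[(q[:,2]>lo)&(q[:,2]<hi)]
    if len(z)>5: print(lo,z.min(0).round(),z.max(0).round())
E
```

```text
30 [726. 201.  31.] [776. 250.  69.]
70 [726. 201.  70.] [787. 262. 120.]
120 [737. 210. 120.] [778. 254. 173.]
30 [748.  50.  30.] [812. 112.  64.]
```

Clear: the bottle front is at x=726.

```bash
python3 -m crank '[[[-0.077,0.068,0.234,-0.007,0.004,-0.574],[-0.077,0.068,0.234,-0.007,0.004,-0.574],[-0.077,0.068,0.234,-0.007,0.004,-0.574],[-0.077,0.068,0.234,-0.007,0.004,-0.574],[-0.077,0.068,0.234,-0.007,0.004,-0.574],[-0.077,0.068,0.28,-0.007,0.004,-0.574],[-0.077,0.068,0.3,-0.007,0.004,-0.574],[-0.077,0.068,0.3,-0.007,0.004,-0.574]]]' 0.4 60
python3 -m crank '[[[0,0,0,0,0,0],[0,0,0,0,0,0],[0,0,0,0,0,0],[0,0,0,0,0,0],[0,0,-0.06,0,0,0],[0,0,-0.12,0,0,0],[0,0,-0.15,0,0,0]]]' 1 60
python3 - <<'E'
from h import *
place(38,0)
E
```

```text
time: 9.4
tool_pos: [609.3, 212.9, 3.7]
tcp_rot: [179.9, -0.1, -147.3]
ft_force: [-0.6, 0.7, 1.0]
finger_gap: 51.2
time: 10.28
tool_pos: [611.9, 213.6, 159.9]
tcp_rot: [-179.9, 0.3, -147.3]
ft_force: [0.9, -0.1, -0.9]
finger_gap: 30.4
t 10.28 [611.9 213.6 159.9] [-179.92    0.28 -147.28] F [ 0.9 -0.1 -0.9] gap 30.4 J [  14.7   16.9   82.1    0.    80.8 -108. ]
lift
[-0.0007, -0.0002, -0.15, 0.0, 0.0, 0.0] rows>=2.4
hover
[0.2281, -0.2997, 0.0051, 0.0773, -0.2489, 0.5869] rows>=6.0
down
[0.2125, -0.3103, 0.0771, 0.0773, -0.2489, 0.5869] rows>=6.1
```

```bash
python3 -m crank '[[[0.228,-0.3,0.0,0.077,-0.249,0.587],[0.228,-0.3,0.0,0.077,-0.249,0.587],[0.228,-0.3,0.0,0.077,-0.249,0.587],[0.228,-0.3,0.0,0.077,-0.249,0.587],[0.228,-0.3,0.0,0.077,-0.249,0.587],[0.228,-0.3,0.005,0.077,-0.249,0.587],[0.228,-0.3,0.005,0.077,-0.249,0.587],[0.22,-0.305,0.045,0.077,-0.249,0.587],[0.213,-0.31,0.077,0.077,-0.249,0.587],[0.213,-0.31,0.077,0.077,-0.249,0.587]]]'
python3 - <<'E'
from h import *
st();move(shelf(38,0,5.5),Rplace)
E
```

```text
time: 11.52
tool_pos: [600.9, -161.1, 81.6]
tcp_rot: [180.0, 15.0, 178.9]
ft_force: [-0.2, 0.4, -1.2]
finger_gap: 30.6
t 11.53 [ 600.9 -161.1   81.6] [179.95  14.97 178.93] F [-0.2  0.4 -1.2] gap 30.6 J [ -23.     5.   105.5    6.8   55.7 -115.1]
[-0.0005, -0.0011, -0.0004, 0.0009, -0.0005, 0.0006] rows>=0.0
```

```bash
python3 -m crank '[[[0,0,0.002,0,0,0],[0,0,0.002,0,0,0],[0,0,0.002,0,0,0],[0,0,-0.04,0,0,0],[0,0,-0.1,0,0,0],[0.018,0.31,-0.228,0,0.263,-0.018],[0.018,0.31,-0.228,0,0.263,-0.018],[0.018,0.31,-0.228,0,0.263,-0.018],[0.018,0.31,-0.228,0,0.263,-0.018],[0.018,0.31,-0.228,0,0.263,-0.018]]]' 0.4
python3 -m crank '[[[0,0.02,0,0,0,0]]]'
python3 look.py 529 228
```

```text
time: 12.78
tool_pos: [533.0, 130.3, 290.4]
tcp_rot: [-179.9, -0.0, 179.9]
ft_force: [0.5, 0.4, -0.1]
finger_gap: 51.0
time: 12.9
tool_pos: [533.1, 153.6, 293.4]
tcp_rot: [180.0, 0.2, -179.9]
ft_force: [0.1, -0.5, -1.1]
finger_gap: 51.1
t 12.90 [533.1 153.6 293.4] [ 179.99    0.22 -179.88] F [ 0.1 -0.5 -1.1] gap 51.1 J [ 10.8  -0.8  87.4  -0.   93.2 -79.3]
ctr 427.0 114.2 yaw 34.5 size 62 33 z 21.8 px [290.  86.] mean [426.8 114.2]
ctr 434.4 236.9 yaw -0.5 size 62 33 z 21.7 px [380.  92.] mean [433.8 236.3]
ctr 525.6 128.8 yaw -29.9 size 62 32 z 21.8 px [302. 159.] mean [524.7 129.1]
ctr 529.3 228.4 yaw -36.7 size 62 32 z 21.8 px [371. 161.] mean [528.3 228.1]
pick (529.2520141601562, 228.41912841796875, -36.69624328613281)
t 12.95 [532.8 154.9 292.4] [ 1.7994e+02  1.4000e-01 -1.7985e+02] F [-1.4  1.1 -0.4] gap 51.5 J [ 10.9  -0.7  87.4   0.   93.1 -79.3]
hover
[0.0039, 0.0733, 0.2224, 0.0018, 0.0021, 0.6431] rows>=3.7
down
[0.0041, 0.0733, 0.2884, 0.0018, 0.0021, 0.6431] rows>=4.8
```

```bash
python3 -m crank '[[[0.004,0.073,0.222,0.002,0.002,0.643],[0.004,0.073,0.222,0.002,0.002,0.643],[0.004,0.073,0.222,0.002,0.002,0.643],[0.004,0.073,0.222,0.002,0.002,0.643],[0.004,0.073,0.222,0.002,0.002,0.643],[0.004,0.073,0.27,0.002,0.002,0.643],[0.004,0.073,0.288,0.002,0.002,0.643],[0.004,0.073,0.288,0.002,0.002,0.643]]]' 0.4 60
python3 -m crank '[[[0,0,0,0,0,0],[0,0,0,0,0,0],[0,0,0,0,0,0],[0,0,0,0,0,0],[0,0,-0.06,0,0,0],[0,0,-0.12,0,0,0],[0,0,-0.15,0,0,0]]]' 1 60
python3 - <<'E'
from h import *
place(38,70)
E
```

```text
time: 13.95
tool_pos: [529.1, 227.4, 4.6]
tcp_rot: [-179.9, -0.0, 143.3]
ft_force: [0.5, -0.2, 0.2]
finger_gap: 50.6
time: 14.82
tool_pos: [531.4, 228.3, 160.2]
tcp_rot: [179.8, 0.2, 143.3]
ft_force: [0.3, -0.3, -1.9]
finger_gap: 30.6
t 14.82 [531.4 228.3 160.2] [179.75   0.2  143.34] F [ 0.3 -0.3 -1.9] gap 30.6 J [ 18.2   6.3  94.   -0.   79.3 -35.2]
lift
[-0.0005, 0.0006, -0.15, 0.0, 0.0, 0.0] rows>=2.4
hover
[-0.2327, -0.2258, 0.006, -0.0782, -0.2486, -0.6174] rows>=5.2
down
[-0.2482, -0.2149, 0.078, -0.0782, -0.2486, -0.6174] rows>=5.4
```

```bash
python3 -m crank '[[[-0.233,-0.226,0.0,-0.078,-0.249,-0.617],[-0.233,-0.226,0.0,-0.078,-0.249,-0.617],[-0.233,-0.226,0.0,-0.078,-0.249,-0.617],[-0.233,-0.226,0.0,-0.078,-0.249,-0.617],[-0.233,-0.226,0.0,-0.078,-0.249,-0.617],[-0.233,-0.226,0.006,-0.078,-0.249,-0.617],[-0.233,-0.226,0.006,-0.078,-0.249,-0.617],[-0.24,-0.22,0.045,-0.078,-0.249,-0.617],[-0.248,-0.215,0.078,-0.078,-0.249,-0.617],[-0.248,-0.215,0.078,-0.078,-0.249,-0.617]]]'
python3 - <<'E'
from h import *
st();move(shelf(38,70,5.5),Rplace)
E
```

```text
time: 16.08
tool_pos: [602.4, -90.6, 81.4]
tcp_rot: [180.0, 15.0, 179.0]
ft_force: [-0.2, -0.0, -1.6]
finger_gap: 30.5
t 16.07 [602.4 -90.6  81.4] [179.98  14.97 178.96] F [-0.2 -0.  -1.6] gap 30.5 J [ -15.6    2.7  108.     4.6   54.9 -106.8]
[-0.0004, -0.0016, -0.0007, 0.0006, -0.0006, 0.0009] rows>=0.0
```

```bash
python3 -m crank '[[[0,0,0.002,0,0,0],[0,0,0.002,0,0,0],[0,0,0.002,0,0,0],[0,0,-0.04,0,0,0],[0,0,-0.1,0,0,0],[0.018,0.24,-0.228,0,0.263,-0.018],[0.018,0.24,-0.228,0,0.263,-0.018],[0.018,0.24,-0.228,0,0.263,-0.018],[0.018,0.24,-0.228,0,0.263,-0.018],[0.018,0.24,-0.228,0,0.263,-0.018]]]' 0.4
python3 -m crank '[[[0,0.01,0,0,0,0]]]'
python3 look.py 525 129
python3 - <<'E'
from h import *
p,d=r.snapshot("wrist");cv2.imwrite("pics/w6.png",p)
E
```

```text
time: 17.32
tool_pos: [530.5, 153.6, 299.9]
tcp_rot: [-180.0, 0.1, -179.8]
ft_force: [-0.1, -0.8, -0.0]
finger_gap: 51.2
time: 17.45
tool_pos: [530.6, 164.4, 300.7]
tcp_rot: [-180.0, 0.2, -179.8]
ft_force: [0.3, -0.4, -1.0]
finger_gap: 51.1
t 17.45 [530.6 164.4 300.7] [-179.96    0.21 -179.78] F [ 0.3 -0.4 -1. ] gap 51.1 J [ 12.   -0.7  86.6  -0.1  93.9 -78.2]
ctr 427.1 114.0 yaw 34.7 size 62 33 z 21.7 px [283.  88.] mean [426.7 114.2]
ctr 434.4 236.9 yaw -0.3 size 62 33 z 21.8 px [372.  94.] mean [433.6 236.5]
ctr 525.6 128.8 yaw -30.2 size 62 32 z 21.9 px [296. 159.] mean [524.7 129.2]
pick (525.5892944335938, 128.8172149658203, -30.238605499267578)
t 17.50 [530.5 165.1 300.1] [ 1.8000e+02  1.7000e-01 -1.7978e+02] F [-0.7 -0.5 -1.3] gap 51.1 J [ 12.   -0.6  86.6  -0.   93.9 -78.2]
hover
[0.0057, -0.0363, 0.2301, 0.0008, 0.0028, 0.5316] rows>=3.7
down
[0.0059, -0.0363, 0.2961, 0.0008, 0.0028, 0.5316] rows>=4.8
```

View pics/w6.png

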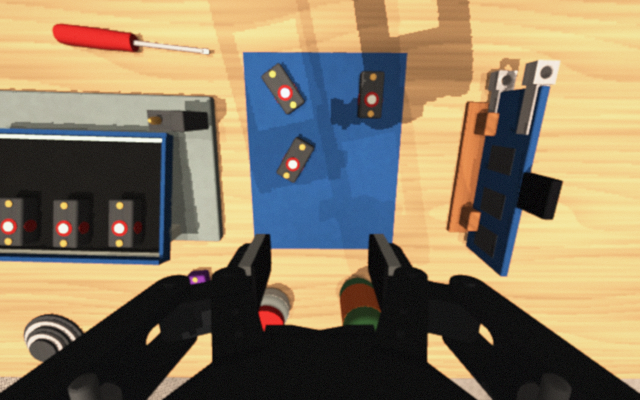

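Three calipers are in the shelf's back row, at (9,228), (65,228) and (120,228). Three are still on the mat. Now the fourth.

```bash
python3 -m crank '[[[0.006,-0.036,0.23,0.001,0.003,0.532],[0.006,-0.036,0.23,0.001,0.003,0.532],[0.006,-0.036,0.23,0.001,0.003,0.532],[0.006,-0.036,0.23,0.001,0.003,0.532],[0.006,-0.036,0.23,0.001,0.003,0.532],[0.006,-0.036,0.275,0.001,0.003,0.532],[0.006,-0.036,0.296,0.001,0.003,0.532],[0.006,-0.036,0.296,0.001,0.003,0.532]]]' 0.4 60
python3 -m crank '[[[0,0,0,0,0,0],[0,0,0,0,0,0],[0,0,0,0,0,0],[0,0,0,0,0,0],[0,0,-0.06,0,0,0],[0,0,-0.12,0,0,0],[0,0,-0.15,0,0,0]]]' 1 60
python3 - <<'E'
from h import *
place(-38,-70)
E
```

```text
time: 18.55
tool_pos: [525.0, 127.0, 3.7]
tcp_rot: [-179.9, -0.1, 149.7]
ft_force: [-0.9, 0.3, 0.4]
finger_gap: 51.2
time: 19.42
tool_pos: [527.7, 127.6, 159.4]
tcp_rot: [179.9, 0.2, 149.7]
ft_force: [0.8, 0.2, -2.0]
finger_gap: 30.4
t 19.43 [527.7 127.6 159.4] [179.88   0.23 149.68] F [ 0.8  0.2 -2. ] gap 30.4 J [  8.2   1.   99.7  -0.   79.1 -51.5]
lift
[-0.0006, 0.0003, -0.15, 0.0, 0.0, 0.0] rows>=2.4
hover
[-0.1629, -0.3194, 0.0249, -0.0657, -0.2516, -0.5071] rows>=5.8
down
[-0.1795, -0.3101, 0.097, -0.0657, -0.2516, -0.5071] rows>=5.9
```

```bash
python3 -m crank '[[[-0.163,-0.319,0.0,-0.066,-0.252,-0.507],[-0.163,-0.319,0.0,-0.066,-0.252,-0.507],[-0.163,-0.319,0.0,-0.066,-0.252,-0.507],[-0.163,-0.319,0.0,-0.066,-0.252,-0.507],[-0.163,-0.319,0.0,-0.066,-0.252,-0.507],[-0.163,-0.319,0.0,-0.066,-0.252,-0.507],[-0.163,-0.319,0.025,-0.066,-0.252,-0.507],[-0.17,-0.315,0.065,-0.066,-0.252,-0.507],[-0.18,-0.31,0.097,-0.066,-0.252,-0.507],[-0.18,-0.31,0.097,-0.066,-0.252,-0.507]]]'
python3 - <<'E'
from h import *
st();move(shelf(-38,-70,5.5),Rplace)
p,d=r.snapshot("wrist");cv2.imwrite("pics/w7.png",p)
E
```

```text
time: 20.68
tool_pos: [527.3, -230.9, 62.2]
tcp_rot: [180.0, 15.0, 178.9]
ft_force: [-1.0, -0.2, -1.0]
finger_gap: 30.6
t 20.68 [ 527.3 -230.9   62.2] [179.97  15.02 178.9 ] F [-1.  -0.2 -1. ] gap 30.6 J [ -33.9    0.3  112.7    9.9   54.7 -127.7]
[0.0007, 0.0002, -0.0005, 0.0005, 0.0003, -0.0001] rows>=0.0
```

View pics/w7.png

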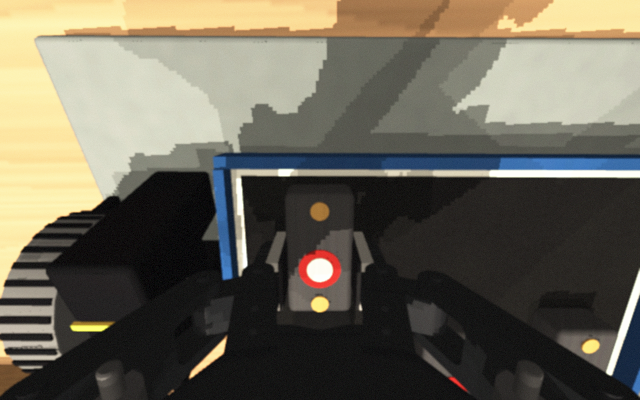

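```bash
python3 -m crank '[[[0,0,0.002,0,0,0],[0,0,0.002,0,0,0],[0,0,0.002,0,0,0],[0,0,-0.04,0,0,0],[0,0,-0.1,0,0,0],[-0.05,0.38,-0.23,0,0.263,-0.018],[-0.05,0.38,-0.23,0,0.263,-0.018],[-0.05,0.38,-0.23,0,0.263,-0.018],[-0.05,0.38,-0.23,0,0.263,-0.018],[-0.05,0.38,-0.23,0,0.263,-0.018]]]' 0.4
python3 -m crank '[[[0,0.06,0,0,0,0],[0,0.06,0,0,0,0],[0,0.06,0,0,0,0]]]'
python3 look.py 427 114
```

```text
time: 21.98
tool_pos: [518.0, 64.5, 267.5]
tcp_rot: [-179.9, 0.0, 179.9]
ft_force: [0.7, -0.5, -0.3]
finger_gap: 51.5
time: 22.35
tool_pos: [518.0, 124.6, 267.4]
tcp_rot: [-179.8, 0.0, 180.0]
ft_force: [0.5, 0.7, -0.2]
finger_gap: 51.3
t 22.35 [518.  124.6 267.4] [-1.7985e+02  1.0000e-02  1.7999e+02] F [ 0.5  0.7 -0.2] gap 51.3 J [  8.1  -3.7  92.9  -0.2  90.8 -81.9]
ctr 426.8 114.1 yaw 34.9 size 62 33 z 21.7 px [312.  97.] mean [426.5 114. ]
ctr 434.1 236.8 yaw -0.2 size 62 33 z 21.8 px [406. 103.] mean [433.7 235.9]
pick (426.80596923828125, 114.10012817382812, 34.880062103271484)
t 22.40 [518.1 123.8 267.3] [-179.85   -0.    179.91] F [ 0.5 -0.7  0.7] gap 51.2 J [  8.   -3.7  92.9  -0.2  90.8 -81.9]
hover
[0.0912, -0.0093, 0.1973, -0.0026, -0.0009, -0.6104] rows>=3.5
down
[0.0912, -0.0091, 0.2633, -0.0026, -0.0009, -0.6104] rows>=4.5
```

```bash
python3 -m crank '[[[0.091,-0.009,0.197,-0.003,-0.001,-0.61],[0.091,-0.009,0.197,-0.003,-0.001,-0.61],[0.091,-0.009,0.197,-0.003,-0.001,-0.61],[0.091,-0.009,0.197,-0.003,-0.001,-0.61],[0.091,-0.009,0.197,-0.003,-0.001,-0.61],[0.091,-0.009,0.245,-0.003,-0.001,-0.61],[0.091,-0.009,0.263,-0.003,-0.001,-0.61],[0.091,-0.009,0.263,-0.003,-0.001,-0.61]]]' 0.4 60
python3 -m crank '[[[0,0,0,0,0,0],[0,0,0,0,0,0],[0,0,0,0,0,0],[0,0,0,0,0,0],[0,0,-0.06,0,0,0],[0,0,-0.12,0,0,0],[0,0,-0.15,0,0,0]]]' 1 60
python3 - <<'E'
from h import *
place(-38,0)
E
```

```text
time: 23.4
tool_pos: [427.9, 113.6, 4.8]
tcp_rot: [180.0, 0.0, -145.3]
ft_force: [-1.5, 0.2, -0.3]
finger_gap: 51.2
time: 24.28
tool_pos: [430.2, 113.8, 160.0]
tcp_rot: [-179.8, 0.4, -145.3]
ft_force: [0.7, -0.1, -2.0]
finger_gap: 30.6
t 24.27 [430.2 113.8 160. ] [-179.83    0.37 -145.31] F [ 0.7 -0.1 -2. ] gap 30.6 J [   8.2  -15.2  114.4    0.    80.4 -116.5]
lift
[-0.001, -0.0004, -0.15, 0.0, 0.0, 0.0] rows>=2.4
hover
[0.0917, -0.27, 0.0258, 0.081, -0.2461, 0.6211] rows>=4.6
down
[0.0766, -0.2811, 0.0979, 0.081, -0.2461, 0.6211] rows>=4.9
```

```bash
python3 -m crank '[[[0.092,-0.27,0.0,0.081,-0.246,0.621],[0.092,-0.27,0.0,0.081,-0.246,0.621],[0.092,-0.27,0.0,0.081,-0.246,0.621],[0.092,-0.27,0.0,0.081,-0.246,0.621],[0.092,-0.27,0.0,0.081,-0.246,0.621],[0.092,-0.27,0.0,0.081,-0.246,0.621],[0.092,-0.27,0.026,0.081,-0.246,0.621],[0.085,-0.275,0.065,0.081,-0.246,0.621],[0.077,-0.281,0.098,0.081,-0.246,0.621],[0.077,-0.281,0.098,0.081,-0.246,0.621]]]'
python3 - <<'E'
from h import *
st();move(shelf(-38,0,5.5),Rplace)
E
```

```text
time: 25.52
tool_pos: [527.4, -159.7, 61.5]
tcp_rot: [180.0, 14.9, 179.0]
ft_force: [-0.9, -0.4, -0.5]
finger_gap: 30.2
t 25.52 [ 527.4 -159.7   61.5] [179.95  14.93 178.95] F [-0.9 -0.4 -0.5] gap 30.2 J [ -26.4   -4.2  117.1    7.9   53.8 -119.3]
[-0.0008, -0.0011, -0.0008, 0.0011, -0.0013, 0.0009] rows>=0.0
```

```bash
python3 -m crank '[[[0,0,0.002,0,0,0],[0,0,0.002,0,0,0],[0,0,0.002,0,0,0],[0,0,-0.04,0,0,0],[0,0,-0.1,0,0,0],[-0.05,0.37,-0.23,0,0.263,-0.018],[-0.05,0.37,-0.23,0,0.263,-0.018],[-0.05,0.37,-0.23,0,0.263,-0.018],[-0.05,0.37,-0.23,0,0.263,-0.018],[-0.05,0.37,-0.23,0,0.263,-0.018]]]' 0.4
python3 -m crank '[[[0,0.04,0,0,0,0],[0,0.04,0,0,0,0],[0,0.04,0,0,0,0]]]'
python3 look.py 434 237
```

```text
time: 26.78
tool_pos: [518.5, 134.6, 269.1]
tcp_rot: [-179.9, -0.1, 180.0]
ft_force: [0.5, 0.7, -0.0]
finger_gap: 51.3
time: 27.15
tool_pos: [518.4, 174.2, 269.0]
tcp_rot: [-179.9, -0.1, 180.0]
ft_force: [-1.0, -0.0, -0.1]
finger_gap: 51.0
t 27.15 [518.4 174.2 269. ] [-1.7989e+02 -9.0000e-02  1.7999e+02] F [-1.  -0.  -0.1] gap 51.0 J [ 13.3  -1.4  90.5  -0.1  91.  -76.7]
ctr 434.1 236.6 yaw -1.0 size 62 33 z 21.8 px [368. 103.] mean [433.9 236.4]
pick (434.0802917480469, 236.5581817626953, -1.007568359375)
t 27.20 [518.5 173.7 268.9] [-1.7989e+02 -1.0000e-01  1.7992e+02] F [-0.4 -1.2 -0.4] gap 51.3 J [ 13.2  -1.4  90.6  -0.1  91.  -76.7]
hover
[0.0841, 0.0632, 0.1989, -0.0019, -0.0017, 0.0163] rows>=3.6
down
[0.084, 0.0633, 0.2649, -0.0019, -0.0017, 0.0163] rows>=4.6
```

```bash
python3 -m crank '[[[0.084,0.063,0.199,-0.002,-0.002,0.016],[0.084,0.063,0.199,-0.002,-0.002,0.016],[0.084,0.063,0.199,-0.002,-0.002,0.016],[0.084,0.063,0.199,-0.002,-0.002,0.016],[0.084,0.063,0.199,-0.002,-0.002,0.016],[0.084,0.063,0.245,-0.002,-0.002,0.016],[0.084,0.063,0.265,-0.002,-0.002,0.016],[0.084,0.063,0.265,-0.002,-0.002,0.016]]]' 0.4 60
python3 -m crank '[[[0,0,0,0,0,0],[0,0,0,0,0,0],[0,0,0,0,0,0],[0,0,0,0,0,0],[0,0,-0.06,0,0,0],[0,0,-0.12,0,0,0],[0,0,-0.15,0,0,0]]]' 1 60
python3 - <<'E'
from h import *
place(-38,70)
E
```

```text
time: 28.2
tool_pos: [434.9, 235.1, 4.3]
tcp_rot: [-180.0, -0.0, 178.9]
ft_force: [-0.5, -0.3, 0.2]
finger_gap: 51.1
time: 29.08
tool_pos: [437.2, 236.0, 159.9]
tcp_rot: [179.9, 0.4, 178.9]
ft_force: [1.0, -0.6, -1.4]
finger_gap: 30.8
t 29.07 [437.2 236.  159.9] [179.86   0.38 178.92] F [ 1.  -0.6 -1.4] gap 30.8 J [ 22.5  -6.5 106.8  -0.   79.2 -66.5]
lift
[-0.001, 0.0004, -0.15, 0.0, 0.0, 0.0] rows>=2.4
hover
[-0.0787, -0.325, 0.0252, 0.0024, -0.2552, -0.0] rows>=5.4
down
[-0.0975, -0.3252, 0.0973, 0.0024, -0.2552, -0.0] rows>=5.7
```

```bash
python3 -m crank '[[[-0.079,-0.325,0.0,0.002,-0.255,0],[-0.079,-0.325,0.0,0.002,-0.255,0],[-0.079,-0.325,0.0,0.002,-0.255,0],[-0.079,-0.325,0.0,0.002,-0.255,0],[-0.079,-0.325,0.0,0.002,-0.255,0],[-0.079,-0.325,0.0,0.002,-0.255,0],[-0.079,-0.325,0.025,0.002,-0.255,0],[-0.088,-0.325,0.065,0.002,-0.255,0],[-0.097,-0.325,0.097,0.002,-0.255,0],[-0.097,-0.325,0.097,0.002,-0.255,0]]]'
python3 - <<'E'
from h import *
st();move(shelf(-38,70,5.5),Rplace)
E
```

```text
time: 30.32
tool_pos: [529.0, -90.9, 62.5]
tcp_rot: [180.0, 15.0, 178.9]
ft_force: [-0.7, 0.6, -1.5]
finger_gap: 31.0
t 30.32 [529.  -90.9  62.5] [179.98  14.98 178.89] F [-0.7  0.6 -1.5] gap 31.0 J [ -18.2   -7.2  119.8    5.5   53.2 -109.8]
[-0.0002, 0.0001, 0.0001, 0.0003, -0.0003, -0.0002] rows>=0.0
```

```bash
python3 -m crank '[[[0,0,0.002,0,0,0],[0,0,0.002,0,0,0],[0,0,0.002,0,0,0],[0,0,-0.04,0,0,0],[0,0,-0.1,0,0,0],[0,-0.06,-0.16,0,0.26,0],[0,-0.06,-0.22,0,0.26,0],[0,-0.06,-0.22,0,0.26,0],[0,-0.06,-0.22,0,0.26,0]]]' 0.4
python3 -m crank '[[[0,0,0,0,0,0],[0,0,0,0,0,0]]]'
python3 - <<'E'
from h import *
st();K,T=cal("wrist")
p,d=r.snapshot("wrist");cv2.imwrite("pics/w8.png",p);np.savez("w8.npz",d=d,K=K,T=T)
P=cloud(d,K,T)
L=Rs.inv().apply((P-O).reshape(-1,3)).reshape(P.shape)
m=(abs(L[...,0])<76)&(abs(L[...,1])<113)&(L[...,2]>14)&(L[...,2]<35)
n,l,s,c=cv2.connectedComponentsWithStats(m.astype(np.uint8))
for i in range(1,n):
  if s[i,4]>80:
    q=L[l==i];q=q[q[:,2]>np.median(q[:,2])-4];print(np.round(cv2.minAreaRect(q[:,:2].astype(np.float32))[0],1),cv2.minAreaRect(q[:,:2].astype(np.float32))[1:],np.median(q[:,2]),q[:,2].std())
mm=(abs(L[...,0])<76)&(abs(L[...,1])<113)&(abs(L[...,2])<8);print('mat h',np.median(L[mm][:,2]))
E
```

```text
time: 31.45
tool_pos: [471.6, -150.2, 276.2]
tcp_rot: [-180.0, 0.3, 178.9]
ft_force: [0.4, -0.2, -0.3]
finger_gap: 51.7
time: 31.7
tool_pos: [470.9, -149.5, 274.4]
tcp_rot: [180.0, 0.1, 178.9]
ft_force: [0.6, 0.3, 0.4]
finger_gap: 51.2
t 31.70 [ 470.9 -149.5  274.4] [1.7997e+02 1.4000e-01 1.7890e+02] F [0.6 0.3 0.4] gap 51.2 J [-2.360e+01 -1.010e+01  9.810e+01  1.000e-01  9.190e+01 -1.125e+02]
[-41.8   0.8] ((32.73434066772461, 61.62153244018555), 89.93450927734375) 21.589497447957555 1.0951035443901547
[-42.4  70. ] ((32.91330337524414, 60.163902282714844), 89.95234680175781) 21.547349400814056 1.0707892167885305
[-40. -70.] ((31.869369506835938, 60.35903549194336), 89.9484634399414) 21.70100692502574 1.0821021722242548
[36.5  1.3] ((31.52486228942871, 60.81739807128906), 89.90733337402344) 21.6881234912074 1.164298414785041
[34.8 68.2] ((61.3043327331543, 25.020259857177734), 0.40087348222732544) 21.67110896609399 1.202130656124015
[ 51.  -56.1] ((7.1943254470825195, 28.021644592285156), 87.00513458251953) 21.27617419192704 1.4139914793631347
mat h 0.10429111032158561
```

View pics/w8.png

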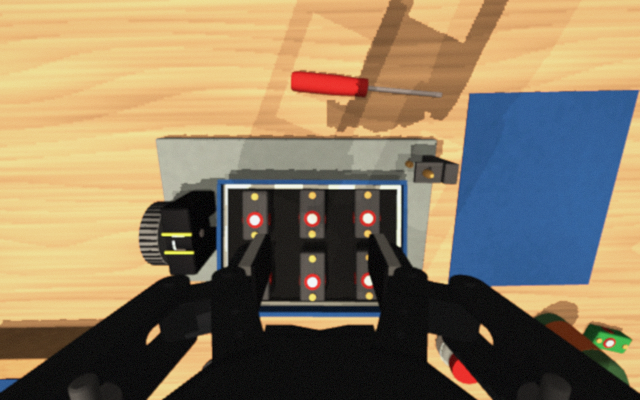

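```bash
python3 - <<'E'
from h import *
p=cv2.imread("pics/w8.png");K,T=cal("wrist")
a=cv2.resize(p[140:200,385:475],(720,480),interpolation=cv2.INTER_CUBIC);cv2.imwrite("pics/pin1.png",a)
b=cv2.rotate(cv2.resize(p[185:285,130:220],(540,600),interpolation=cv2.INTER_CUBIC),cv2.ROTATE_180);cv2.imwrite("pics/wh1.png",b)
print('pred',proj(np.array([O+Rc.apply([-102,132,20-67]),O+Rc.apply([-102,132,38-67]),O+Rc.apply([-102,132,90-67]),O+Rc.apply([-102,132,108-67]),O+Rc.apply([-20,-186,115-67])]),K,T).round(1).tolist())
for n in("pin_low","pin_high","wheel_top"):
  print(n,[(np.round(x["pixel"],1).tolist(),round(x["conf"],2)) for x in r.landmark_of(n,"wrist")][:4])
E
```

```text
pred [[407.4, 161.8], [411.4, 163.8], [425.4, 170.9], [431.3, 173.9], [147.9, 246.0]]
pin_low [([407.3, 163.4], 0.97)]
pin_high [([363.8, 210.0], 0.72), ([427.0, 170.7], 0.67)]
wheel_top [([146.5, 244.8], 0.56), ([311.8, 242.8], 0.39)]
```

View pics/pin1.png

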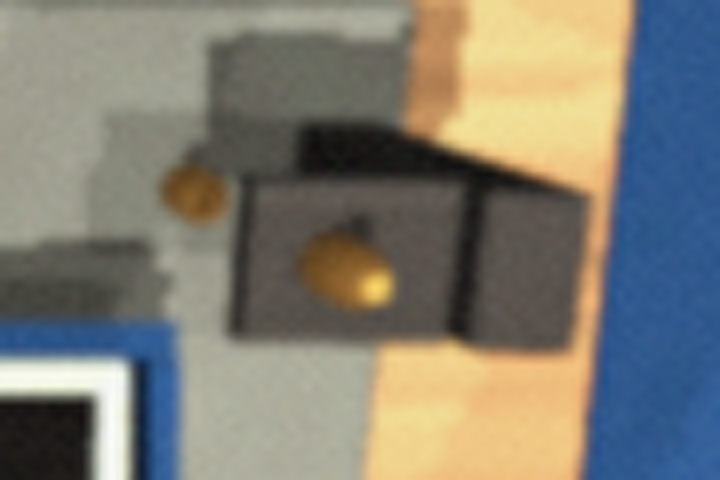

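View pics/wh1.png

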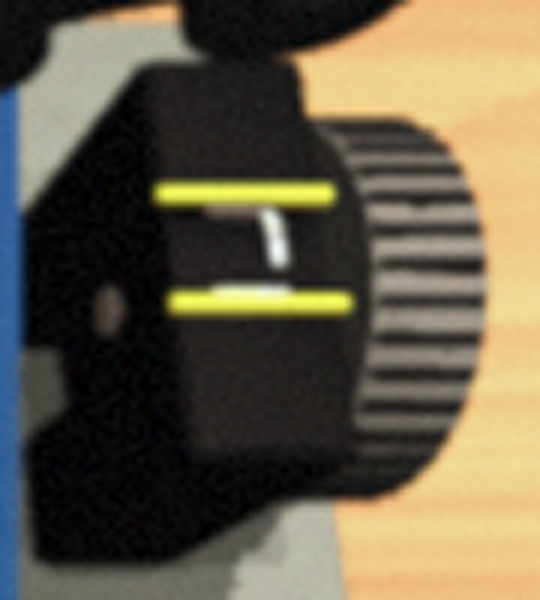

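```bash
python3 - <<'E'
from h import *
s=st();move([542,-349,170],Rt(88.9),s);move([541,-340,290],Rt(88.9),s)
E
```

```text
t 31.90 [ 471.4 -149.9  275.5] [-179.99    0.21  178.89] F [-0.1 -0.8 -0.9] gap 51.4 J [-2.360e+01 -1.010e+01  9.800e+01  1.000e-01  9.190e+01 -1.125e+02]
[-0.0741, -0.1977, 0.1058, 0.0027, 0.0031, 1.5706] rows>=8.4
[-0.0734, -0.1887, -0.0142, 0.0027, 0.0031, 1.5706] rows>=8.4
```

```bash
python3 -m crank '[[[-0.074,-0.198,0.106,0,0,1.571],[-0.074,-0.198,0.106,0,0,1.571],[-0.074,-0.198,0.106,0,0,1.571],[-0.074,-0.198,0.106,0,0,1.571],[-0.074,-0.198,0.106,0,0,1.571],[-0.074,-0.198,0.106,0,0,1.571],[-0.074,-0.198,0.106,0,0,1.571],[-0.074,-0.198,0.106,0,0,1.571],[-0.074,-0.198,0.106,0,0,1.571],[-0.074,-0.198,0.106,0,0,1.571]]]' 1 20
python3 -m crank '[[[0,0,0,0,0,0],[0,0,0,0,0,0]]]'
python3 - <<'E'
from h import *
st()
p,d=r.snapshot("wrist");cv2.imwrite("pics/w9.png",p)
E
```

```text
time: 33.15
tool_pos: [541.8, -349.1, 169.4]
tcp_rot: [179.8, -0.0, 88.9]
ft_force: [-0.1, 0.0, 0.4]
finger_gap: -0.2
time: 33.4
tool_pos: [541.8, -349.1, 169.2]
tcp_rot: [179.8, -0.0, 89.0]
ft_force: [-0.9, 0.0, 0.7]
finger_gap: 0.2
t 33.40 [ 541.8 -349.1  169.2] [ 1.7982e+02 -2.0000e-02  8.8980e+01] F [-0.9  0.   0.7] gap 0.2 J [-37.4  16.1  82.    0.1  81.8 -36.4]
```

View pics/w9.png

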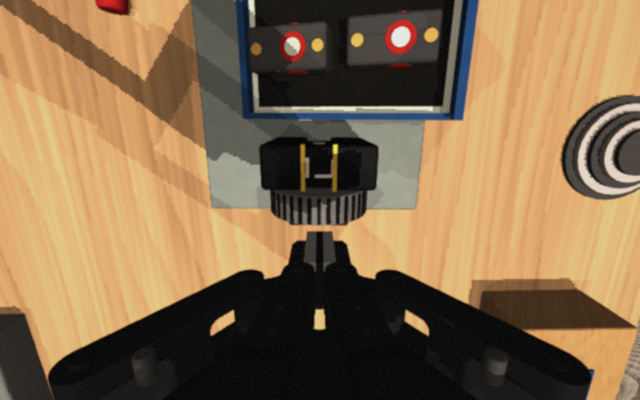

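```bash
cat > win.py <<'E'
from h import *
import sys
p,d=r.snapshot("wrist");K,T=cal("wrist")
c=proj(O+Rc.apply([-20,-156,110-67]),K,T)[0];u,v=c.round().astype(int);print(u,v)
w=40
a=p[max(0,v-w):v+w,u-w:u+w]
a=cv2.rotate(cv2.resize(a,(560,560*a.shape[0]//a.shape[1]),interpolation=cv2.INTER_CUBIC),cv2.ROTATE_90_COUNTERCLOCKWISE)
cv2.imwrite(sys.argv[1],cv2.convertScaleAbs(a,alpha=1.3))
st()
E
python3 win.py pics/win1.png
```

```text
318 169
t 33.50 [ 541.8 -349.1  169.3] [ 1.7982e+02 -1.0000e-02  8.8950e+01] F [ 0.3 -0.1  0.6] gap 0.3 J [-37.4  16.1  82.    0.1  81.8 -36.4]
```

View pics/win1.png

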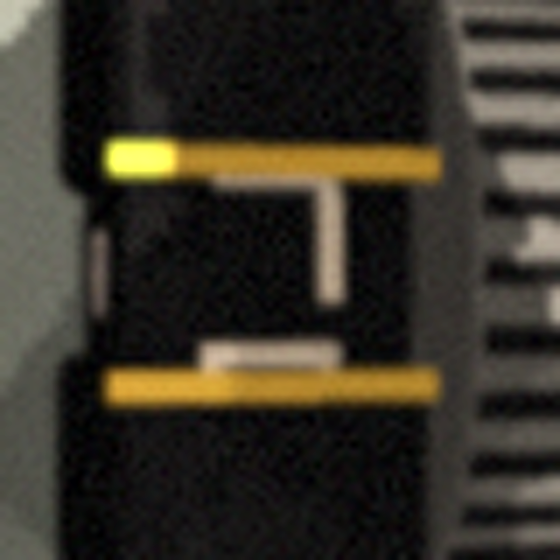

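The window at (318,169) shows a 7 slightly above centre, with the top bar of the 8 below it, so the angle is about 4.5 rad. It needs about -2.0 rad, meaning the wheel's top must move towards the robot by about 80 mm in total. First I'll touch down at its +x side.

```bash
python3 - <<'E'
from h import *
s=st();move([556,-350,118],Rt(88.9),s)
E
```

```text
t 33.50 [ 541.8 -349.1  169.3] [ 1.7982e+02 -1.0000e-02  8.8950e+01] F [ 0.3 -0.1  0.6] gap 0.3 J [-37.4  16.1  82.    0.1  81.8 -36.4]
[-0.0006, 0.0141, 0.0514, 0.0032, -0.0002, 0.0009] rows>=0.9
```

```bash
python3 -m crank '[[[-0.001,0.014,0.04,0.003,0,0],[-0.001,0.014,0.051,0.003,0,0],[-0.001,0.014,0.051,0.003,0,0],[-0.001,0.014,0.051,0.003,0,0]]]'
python3 -m crank '[[[0,0,0.002,0,0,0],[0,0,0.003,0,0,0],[0,0,0.004,0,0,0],[0,0,0.004,0,0,0]]]'
python3 -m crank '[[[0,0,0.001,0,0,0],[0,0,0.001,0,0,0]]]'
```

```text
time: 34.0
tool_pos: [556.3, -350.9, 119.9]
tcp_rot: [179.9, 0.0, 88.9]
ft_force: [-0.2, 0.6, -1.0]
finger_gap: 0.1
time: 34.5
tool_pos: [556.2, -350.8, 115.8]
tcp_rot: [179.9, 0.0, 89.0]
ft_force: [-0.2, 0.2, 0.6]
finger_gap: 0.3
time: 34.75
tool_pos: [556.1, -350.8, 114.6]
tcp_rot: [179.9, 0.0, 88.9]
ft_force: [0.2, 0.3, 0.4]
finger_gap: 0.1
```

```bash

python3 -m crank '[[[0,0,0.0015,0,0,0],[0,0,0.0015,0,0,0]]]'
python3 -m crank '[[[0,0,0.0015,0,0,0],[0,0,0.0015,0,0,0]]]'
```

```text
time: 35.0
tool_pos: [556.7, -350.9, 113.9]
tcp_rot: [179.9, 0.1, 89.0]
ft_force: [1.2, 0.3, 3.1]
finger_gap: -0.1
time: 35.25
tool_pos: [557.6, -351.0, 113.5]
tcp_rot: [179.7, 0.1, 89.0]
ft_force: [1.5, 1.8, 5.6]
finger_gap: 0.2
```

```bash

python3 -m crank '[[[0,-0.005,0,0,0,0],[0,-0.01,0,0,0,0],[0,-0.015,0,0,0,0],[0,-0.02,0,0,0,0],[0,-0.025,0,0,0,0],[0,-0.029,0,0,0,0],[0,-0.029,0,0,0,0]]]'
python3 -m crank '[[[0,0,-0.02,0,0,0],[0,0.028,-0.03,0,0,0],[0,0.028,-0.03,0,0,0]]]'
python3 win.py pics/win2.png
```

```text
time: 36.12
tool_pos: [528.6, -350.4, 114.2]
tcp_rot: [179.7, 0.1, 89.0]
ft_force: [-2.7, 3.1, 6.6]
finger_gap: 0.0
time: 36.5
tool_pos: [558.3, -351.4, 146.7]
tcp_rot: [179.6, 0.2, 89.0]
ft_force: [-0.6, -0.2, -0.7]
finger_gap: -0.2
294 173
t 36.55 [ 557.1 -351.1  145.5] [1.7966e+02 1.7000e-01 8.9010e+01] F [-0.   1.1 -0.1] gap 0.1 J [-36.7  19.   81.1   0.1  79.6 -35.7]
```

View pics/win2.png

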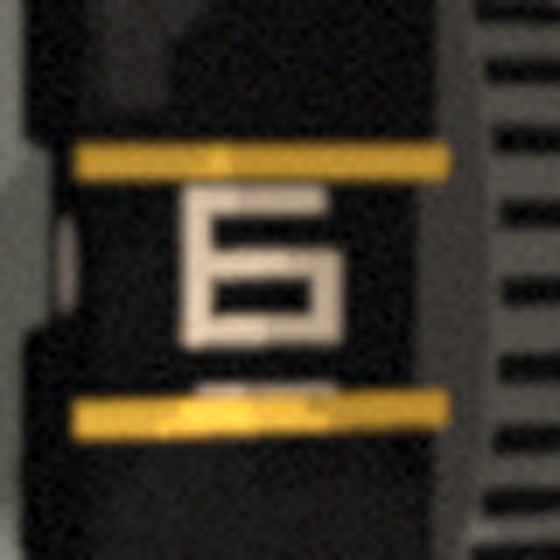

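```bash

python3 -m crank '[[[0,0,0.025,0,0,0],[0,0,0.032,0,0,0],[0,0,0.032,0,0,0],[0,-0.007,0.032,0,0,0],[0,-0.014,0.032,0,0,0],[0,-0.021,0.032,0,0,0],[0,-0.027,0.032,0,0,0],[0,-0.027,0.032,0,0,0]]]'
python3 -m crank '[[[0,0,-0.02,0,0,0],[0,0.027,-0.03,0,0,0],[0,0.027,-0.03,0,0,0]]]'
python3 win.py pics/win3.png
```

```text
time: 37.55
tool_pos: [529.5, -350.5, 114.3]
tcp_rot: [179.7, 0.1, 89.0]
ft_force: [-1.9, 3.8, 7.6]
finger_gap: 0.2
time: 37.92
tool_pos: [557.8, -351.6, 147.2]
tcp_rot: [179.5, 0.3, 89.0]
ft_force: [0.5, -0.5, 0.2]
finger_gap: -0.3
294 172
t 37.98 [ 556.7 -351.3  145.9] [179.62   0.21  89.02] F [-0.2  0.1 -0.8] gap -0.1 J [-36.7  18.8  81.2   0.1  79.6 -35.8]
```

View pics/win3.png

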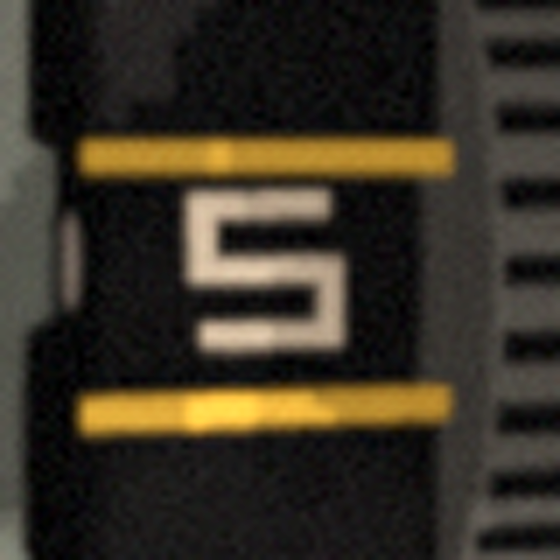

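```bash

python3 -m crank '[[[0,0,0.025,0,0,0],[0,0,0.032,0,0,0],[0,0,0.032,0,0,0],[0,-0.007,0.032,0,0,0],[0,-0.014,0.032,0,0,0],[0,-0.021,0.032,0,0,0],[0,-0.028,0.032,0,0,0],[0,-0.028,0.032,0,0,0]]]'
python3 -m crank '[[[0,0,-0.02,0,0,0],[0,0.014,-0.055,0,0,0],[0,0.014,-0.055,0,0,0]]]'
python3 -m crank '[[[0,0,0,0,0,0],[0,0,0,0,0,0]]]'
python3 win.py pics/win4.png
```

```text
time: 38.98
tool_pos: [527.9, -350.9, 114.1]
tcp_rot: [179.7, 0.2, 89.0]
ft_force: [-1.8, 2.7, 5.6]
finger_gap: 0.1
time: 39.35
tool_pos: [544.0, -352.7, 174.5]
tcp_rot: [179.3, 0.5, 89.0]
ft_force: [-0.4, 0.0, 0.2]
finger_gap: 0.2
time: 39.6
tool_pos: [543.6, -352.7, 174.1]
tcp_rot: [179.4, 0.5, 89.0]
ft_force: [-0.3, -0.4, -1.2]
finger_gap: 0.0
315 163
t 39.65 [ 543.5 -352.5  173.7] [179.38   0.43  89.01] F [ 0.7 -0.3  0.8] gap 0.2 J [-37.5  15.8  81.8   0.   81.6 -36.5]
```

View pics/win4.png

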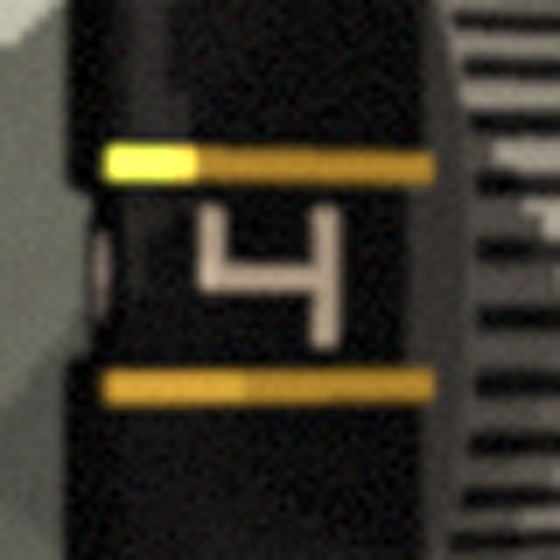

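The window now shows a centred 4. Next is the gate.

```bash
python3 - <<'E'
from h import *
s=st();move([510,150,300],Rt(180),s);move([520,400,260],Rt(180),s)
E
```

```text
t 39.65 [ 543.5 -352.5  173.7] [179.38   0.43  89.01] F [ 0.7 -0.3  0.8] gap 0.2 J [-37.5  15.8  81.8   0.   81.6 -36.5]
[0.5009, -0.0408, -0.1305, 0.0025, 0.0144, -1.5881] rows>=8.5
[0.7513, -0.0355, -0.0923, 0.0025, 0.0144, -1.5881] rows>=12.1
```

```bash
python3 -m crank '[[[0,0,-0.06,0,0,0],[0.2,-0.04,-0.13,0,0.014,-0.9],[0.5,-0.04,-0.13,0.002,0.014,-1.588],[0.5,-0.04,-0.13,0.002,0.014,-1.588],[0.5,-0.04,-0.13,0.002,0.014,-1.588],[0.5,-0.04,-0.13,0.002,0.014,-1.588],[0.5,-0.04,-0.13,0.002,0.014,-1.588],[0.75,-0.035,-0.092,0.002,0.014,-1.588],[0.75,-0.035,-0.092,0.002,0.014,-1.588],[0.75,-0.035,-0.092,0.002,0.014,-1.588]]]' 0
python3 - <<'E'
from h import *
s=st();move([520,400,260],Rt(180),s)
E
```

```text
time: 40.9
tool_pos: [518.1, 205.5, 272.2]
tcp_rot: [-180.0, -0.0, -179.8]
ft_force: [0.5, 0.2, -0.1]
finger_gap: 85.3
t 40.90 [518.1 205.5 272.2] [-1.7998e+02 -2.0000e-02 -1.7976e+02] F [ 0.5  0.2 -0.1] gap 85.3 J [ 16.4   0.1  88.7  -0.   91.2 -73.9]
[-0.0027, 0.1944, 0.0121, -0.0004, -0.0003, 0.0041] rows>=3.1
```

```bash
python3 -m crank '[[[0,0.194,0.012,0,0,0.004],[0,0.194,0.012,0,0,0.004],[0,0.194,0.012,0,0,0.004],[0,0.194,0.012,0,0,0.004],[0,0.194,0.012,0,0,0.004],[0,0.194,0.012,0,0,0.004]]]'
cat > gv.py <<'E'
from h import *
import sys
st();K,T=cal("wrist");p,d=r.snapshot("wrist");cv2.imwrite(sys.argv[1],p);np.savez("gv.npz",d=d,K=K,T=T)
P=cloud(d,K,T)
reg=(P[...,0]>350)&(P[...,0]<700)&(P[...,1]>340)&(P[...,1]<480)&(d>0)
for lo,hi in((142,165),(100,112)):
  m=(reg&(P[...,2]>lo)&(P[...,2]<hi)).astype(np.uint8)
  n,l,s,c=cv2.connectedComponentsWithStats(m)
  for i in range(1,n):
    if s[i,4]>40: print(lo,s[i],np.median(P[l==i][:,2]),cv2.minAreaRect(P[l==i][:,:2].astype(np.float32)),P[l==i].mean(0).round(1))
E
python3 gv.py pics/g1.png
```

```text
time: 41.65
tool_pos: [517.7, 398.1, 260.2]
tcp_rot: [-179.9, -0.0, 179.9]
ft_force: [0.9, -1.2, 0.3]
finger_gap: 85.5
t 41.65 [517.7 398.1 260.2] [-1.7995e+02 -1.0000e-02  1.7993e+02] F [ 0.9 -1.2  0.3] gap 85.5 J [ 33.1  15.2  73.5  -0.   91.3 -56.8]
142 [326 199  15  48 614] 152.61898513987305 ((546.8796997070312, 410.2842102050781), (12.112021446228027, 43.62764358520508), 88.55345153808594) [545.3 410.  152.2]
100 [ 323   66   26  127 1647] 105.64405565198001 ((465.22381591796875, 411.7654724121094), (23.811735153198242, 123.49349975585938), 87.75108337402344) [455.1 412.5 104.4]
100 [324 245  11  59 503] 106.77657554174874 ((626.4090576171875, 408.268798828125), (10.046252250671387, 75.2097396850586), 88.48003387451172) [626.  408.1 106.7]
```

View pics/g1.png

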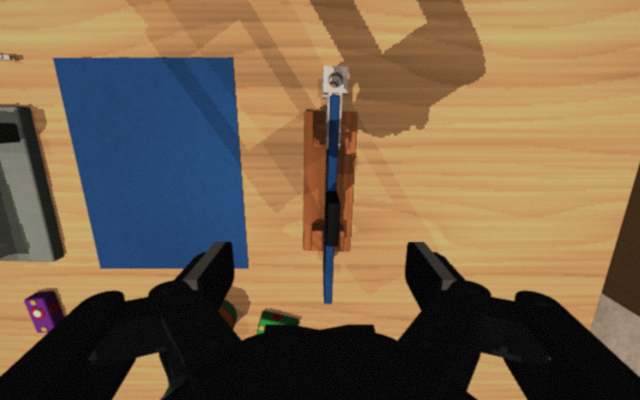

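```bash
python3 - <<'E'
from h import *
s=st();move([546.9,410.3,175],Rt(178.5),s);move([546.9,410.3,118],Rt(178.5),s)
E
```

```text
t 41.70 [517.8 398.  260.5] [-1.7997e+02  1.0000e-02  1.7991e+02] F [-0.6 -0.3 -0. ] gap 85.8 J [ 33.1  15.2  73.5  -0.   91.3 -56.8]
[-0.029, 0.0124, 0.0855, -0.0005, 0.0002, 0.0246] rows>=1.5
[-0.029, 0.0124, 0.1425, -0.0005, 0.0002, 0.0246] rows>=2.3
```

```bash
python3 -m crank '[[[-0.029,0.012,0.085,0,0,0.025],[-0.029,0.012,0.085,0,0,0.025],[-0.029,0.012,0.085,0,0,0.025],[-0.029,0.012,0.085,0,0,0.025],[-0.029,0.012,0.115,0,0,0.025],[-0.029,0.012,0.142,0,0,0.025],[-0.029,0.012,0.142,0,0,0.025],[-0.029,0.012,0.142,0,0,0.025]]]' 0.3
python3 - <<'E'
from h import *
s=st();move([546.9,410.3,118],Rt(178.5),s)
p,d=r.snapshot("wrist");cv2.imwrite("pics/g2.png",p)
E
```

```text
time: 42.7
tool_pos: [547.9, 410.5, 121.5]
tcp_rot: [179.9, 0.2, 178.5]
ft_force: [0.6, 0.0, 0.6]
finger_gap: 59.7
t 42.70 [547.9 410.5 121.5] [179.92   0.18 178.47] F [0.6 0.  0.6] gap 59.7 J [ 32.6  24.1  77.2  -0.   78.5 -55.9]
[0.001, -0.0002, 0.0035, 0.0015, 0.0031, -0.0005] rows>=0.1
```

View pics/g2.png

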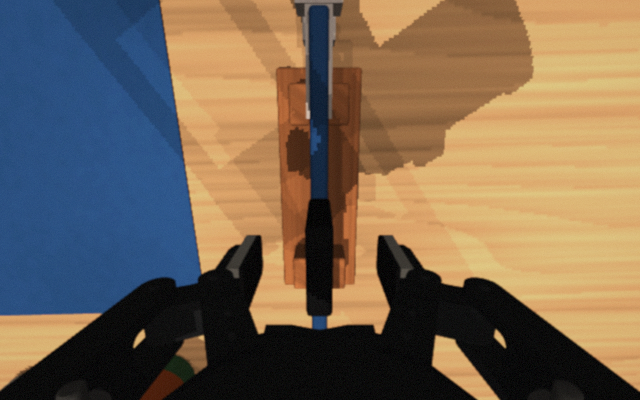

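The tab is centred between the fingers at (320,255). I'll go the last 3 mm, then close.

```bash
python3 -m crank '[[[0.001,0,0.003,0,0,0]]]'
python3 -m crank '[[[0,0,0,0,0,0],[0,0,0,0,0,0],[0,0,0,0,0,0],[0,0,0,0,0,0],[0,0,0,0,0,0],[0,0,0,0,0,0]]]' 1 100
python3 -m crank '[[[0,0,-0.03,0,0,0],[0,0,-0.08,0,0,0],[0,0,-0.12,0,0,0],[0,0,-0.12,0,0,0]]]'
python3 gv.py pics/g3.png
```

```text
time: 42.88
tool_pos: [548.2, 411.3, 121.0]
tcp_rot: [179.8, 0.4, 178.5]
ft_force: [-0.7, -0.3, 0.4]
finger_gap: 59.9
time: 43.62
tool_pos: [548.6, 411.4, 121.5]
tcp_rot: [179.8, 0.4, 178.5]
ft_force: [0.9, -0.9, 4.6]
finger_gap: 10.5
time: 44.12
tool_pos: [549.0, 412.0, 245.2]
tcp_rot: [179.6, 0.7, 178.5]
ft_force: [0.5, 0.1, -3.5]
finger_gap: 10.3
t 44.12 [549.  412.  245.2] [179.56   0.7  178.47] F [ 0.5  0.1 -3.5] gap 10.3 J [ 32.6  19.8  69.5  -0.   89.8 -55.8]
142 [302  16   4  28  86] 154.45652919579126 ((421.3017883300781, 404.7874450683594), (2.174628973007202, 14.960578918457031), 88.34357452392578) [421.8 404.9 153.7]
142 [333  16   3  27  72] 154.82769414373092 ((421.88836669921875, 426.5439453125), (1.693129301071167, 14.645962715148926), 89.97671508789062) [423.1 426.6 154.2]
```

View pics/g3.png

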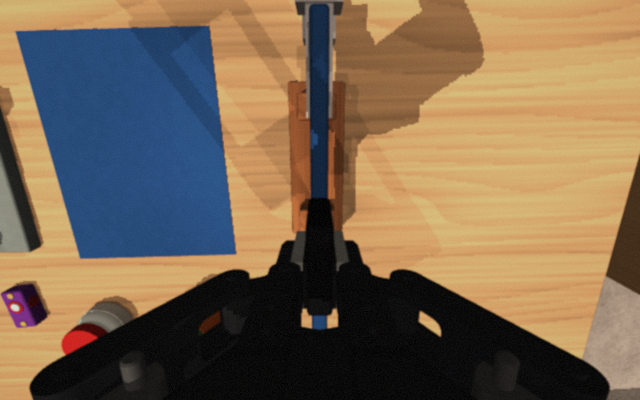

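```bash
python3 - <<'E'
from h import *
w=np.load("w8.npz");K,T=w["K"],w["T"]
print(ray((432.1,175.9),K,T,108),ray((409.5,163.8),K,T,37),ray((407.3,163.4),K,T,20),ray((427,170.7),K,T,90),'pred',O+Rc.apply([-102,132,-47]))
P=cloud(w["d"],K,T)
# base plate edges & post
m=(P[...,1]>-30)&(P[...,1]<15)&(P[...,0]>440)&(P[...,0]<500)
q=P[m]
for lo,hi in((84,93),(94,101)):
  z=q[(q[:,2]>lo)&(q[:,2]<hi)];print(lo,len(z),z.min(0).round(1),z.max(0).round(1),np.percentile(z,[5,95],axis=0).round(1).tolist())
m=(P[...,1]>-360)&(P[...,1]<15)&(P[...,0]>400)&(P[...,0]<480)&(P[...,2]>14)&(P[...,2]<26)
q=P[m];
for y in range(-340,0,60):
  z=q[abs(q[:,1]-y)<10];print(y,z[:,0].min().round(1))
# shelf mat plane check / edge: outer sides of shelf
K,T=cal("top");d=np.load("topd.npy")
for a,z in(((336.5,250),20),((338.2,251.4),90)): print(ray(a,K,T,z))
K,T=cal("side");print(ray((359.2,216.1),K,T,20))
E
```

```text
[468.6873753  -26.43497427 108.        ] [466.49796193 -29.70038292  37.        ] [468.65859732 -27.4572122   20.        ] [466.22589017 -25.6846066   90.        ] pred [466.55285976 -27.56618688  20.        ]
84 352 [456.5 -30.   84.2] [480.4   5.1  92.9] [[457.0, -28.9, 87.2], [479.5, -8.1, 91.3]]
94 327 [457.  -29.8  94. ] [481.1   7.  100.9] [[458.0, -9.2, 94.9], [479.5, 5.6, 99.0]]
-340 427.7
-280 429.0
-220 431.4
-160 432.6
-100 433.9
-40 435.2
[473.17714953 -22.68686037  20.        ]
[472.73709702 -24.56549591  90.        ]
[472.72302442 -33.0842252   20.        ]
```

```bash
python3 - <<'E'
from h import *
s=st();move([450,160,245],Rt(140),s);move([395,-60,245],Rt(105),s);move([395,-161.2,245],Rt(88.8),s)
E
```

```text
t 44.17 [548.  411.3 241.8] [179.71   0.48 178.47] F [-0.3 -0.4 -6. ] gap 10.4 J [ 32.6  20.   69.7  -0.   89.8 -55.8]
[0.0912, -0.2538, -0.0052, 0.0077, 0.0064, 0.6715] rows>=4.3
[0.1403, -0.4752, -0.0068, 0.0097, 0.004, 1.2823] rows>=7.9
[0.1376, -0.5764, -0.0072, 0.0106, 0.0027, 1.5651] rows>=9.5
```

```bash
python3 -m crank '[[[0.023,-0.05,-0.005,0.008,0.006,0.14],[0.046,-0.1,-0.005,0.008,0.006,0.28],[0.068,-0.15,-0.005,0.008,0.006,0.42],[0.08,-0.2,-0.005,0.008,0.006,0.55],[0.091,-0.25,-0.005,0.008,0.006,0.672],[0.1,-0.3,-0.005,0.008,0.006,0.8],[0.112,-0.35,-0.006,0.009,0.006,0.94],[0.124,-0.4,-0.006,0.009,0.006,1.08],[0.136,-0.44,-0.006,0.009,0.005,1.2],[0.14,-0.475,-0.007,0.01,0.004,1.28]]]'
python3 - <<'E'
from h import *
s=st();move([395,-161.2,245],Rt(88.8),s);move([395,-161.2,160],Rt(88.8),s)
E
```

```text
time: 45.42
tool_pos: [393.1, -60.7, 241.8]
tcp_rot: [-179.7, -0.1, 104.9]
ft_force: [0.2, 0.5, -3.1]
finger_gap: 10.7
t 45.42 [393.1 -60.7 241.8] [-1.7973e+02 -1.5000e-01  1.0491e+02] F [ 0.2  0.5 -3.1] gap 10.7 J [-16.2 -25.5 113.7  -0.   92.  -31.1]
[-0.0976, -0.024, -0.0034, -0.005, -0.0019, 0.2812] rows>=1.6
[-0.0978, -0.0236, 0.0816, -0.005, -0.0019, 0.2812] rows>=2.1
```

```bash
python3 -m crank '[[[-0.05,-0.012,-0.003,-0.005,-0.002,0.14],[-0.098,-0.024,-0.003,-0.005,-0.002,0.281],[-0.098,-0.024,0.03,-0.005,-0.002,0.281],[-0.098,-0.024,0.06,-0.005,-0.002,0.281],[-0.098,-0.024,0.08,-0.005,-0.002,0.281],[-0.098,-0.024,0.08,-0.005,-0.002,0.281],[-0.098,-0.024,0.08,-0.005,-0.002,0.281]]]'
python3 - <<'E'
from h import *
s=st();move([395,-161.2,160],Rt(88.8),s)
for n in("wrist","side","top"):
  p,d=r.snapshot(n);cv2.imwrite(f"pics/h1{n}.png",p);np.save(f"h1{n}.npy",d)
E
python3 - <<'E'
import cv2
p=cv2.imread("pics/h1side.png");cv2.imwrite("pics/h1s.png",cv2.resize(p[90:290,260:460],None,fx=3,fy=3))
E
```

```text
time: 46.3
tool_pos: [394.2, -161.1, 161.0]
tcp_rot: [-179.9, -0.0, 88.8]
ft_force: [0.8, -0.4, -3.4]
finger_gap: 10.3
t 46.30 [ 394.2 -161.1  161. ] [-1.7992e+02 -4.0000e-02  8.8810e+01] F [ 0.8 -0.4 -3.4] gap 10.3 J [-29.1 -18.1 116.6  -0.   81.6 -27.9]
[-0.0001, 0.0008, 0.001, -0.0014, -0.0007, 0.0002] rows>=0.0
```

View pics/h1wrist.png

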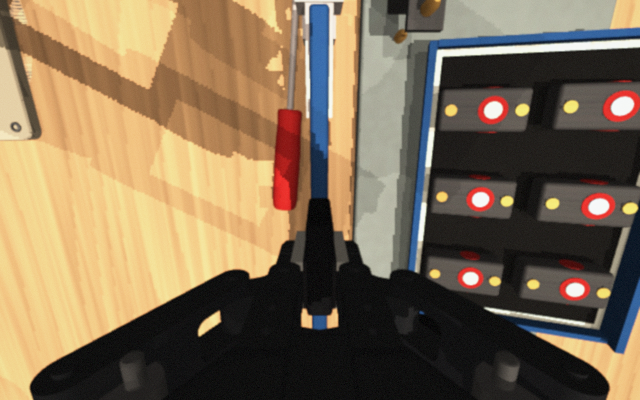

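View pics/h1s.png

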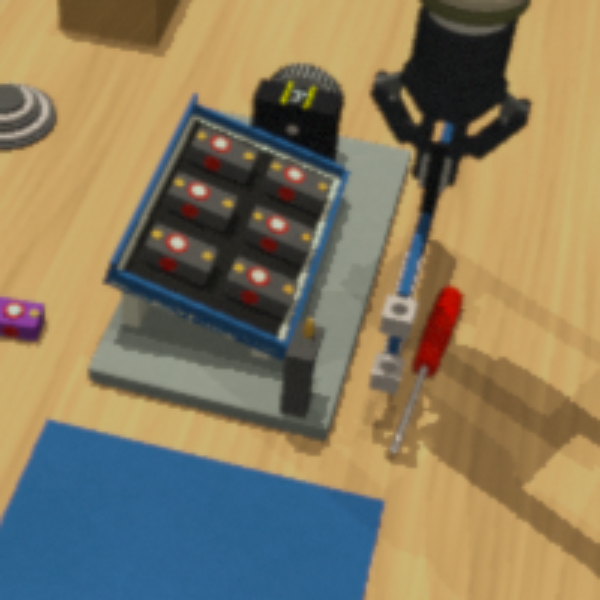

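View pics/h1top.png

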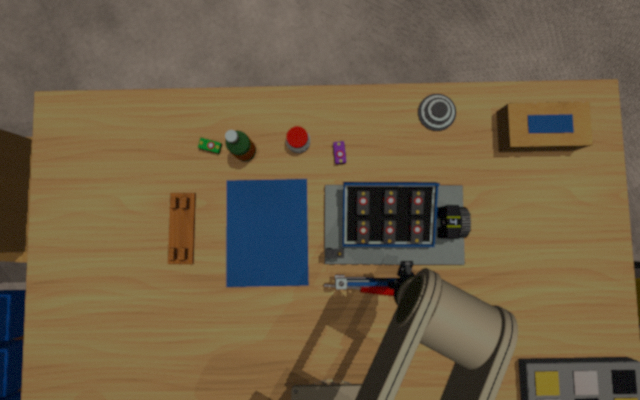

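```bash
python3 - <<'E'
from h import *
K,T=cal("side");print(ray((394,192.7),K,T,141.5), proj([397,-27.4,141.5],K,T));
K,T=cal("top");print(ray((341.5,284),K,T,141.5),proj([397,-27.4,141.5],K,T))
for n in("side","top"):
  for k in("knuckle_high","knuckle_low"):
    K,T=cal(n);print(n,k,[(np.round(x["pixel"],1).tolist(),round(x["conf"],2),ray(x["pixel"],K,T,121.5 if k[-1]=='h' else 51.5).round(1)[:2]) for x in r.landmark_of(k,n)][:3])
p=cv2.imread("pics/h1top.png");cv2.imwrite("pics/h1t.png",cv2.resize(p[235:305,310:390],None,fx=8,fy=8,interpolation=cv2.INTER_CUBIC))
P=cloud(np.load("h1top.npy"),K,T)
m=(P[...,2]>134)&(P[...,2]<150)&(abs(P[...,1]+27)<25)&(abs(P[...,0]-397)<25);print(m.sum(),np.median(P[m],axis=0),cv2.minAreaRect(P[m][:,:2].astype(np.float32)))
E
```

```text
[396.17677934 -27.54885299 141.5       ] [[393.64870031 192.67026112]]
[397.23123236 -28.82632034 141.5       ] [[340.9096789  284.10764076]]
side knuckle_high [([392.6, 200.2], 0.85, array([395.7, -21.2]))]
side knuckle_low [([385.3, 217.8], 0.98, array([404.5, -20.8])), ([397.8, 217.3], 0.6, array([374.3, -31.7]))]
top knuckle_high [([337.7, 281.5], 0.76, array([400.8, -20.5]))]
top knuckle_low [([340.8, 282.8], 0.78, array([388.2, -31.1]))]
115 [399.33690479 -32.49384357 142.96877312] ((398.49298095703125, -33.61621856689453), (36.27293014526367, 21.928558349609375), 88.9137954711914)
```

View pics/h1t.png

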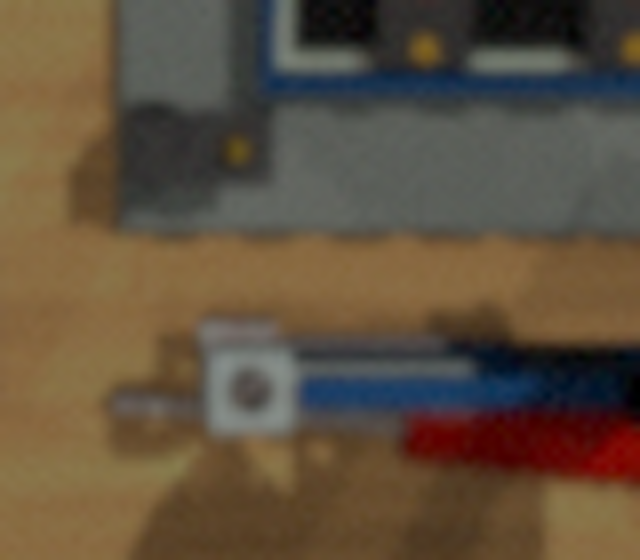

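```bash
python3 - <<'E'
from h import *
K,T=cal("top");a=ray((339.75,253.75),K,T,107);b=ray((341.25,283.5),K,T,141.5);print('top',a,b,a-b)
p=cv2.imread("pics/h1side.png");cv2.imwrite("pics/h1s2.png",cv2.resize(p[180:240,340:420],None,fx=8,fy=8,interpolation=cv2.INTER_CUBIC))
E
```

```text
top [467.64235866 -27.67701668 107.        ] [398.42835145 -28.25117031 141.5       ] [ 69.21400721   0.57415362 -34.5       ]
```

View pics/h1s2.png

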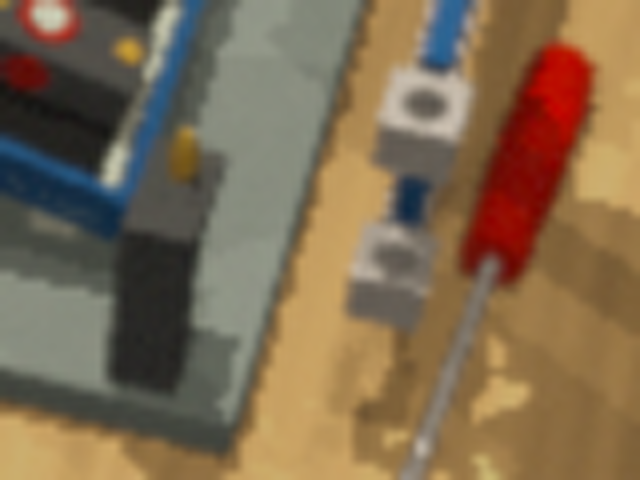

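```bash
python3 - <<'E'
from h import *
K,T=cal("side");a=ray((363.0,196.0),K,T,108);b=ray((393.25,192.9),K,T,141.5);print('side',a,b,a-b)
st()
E
```

```text
side [468.74862493 -26.05753492 108.        ] [397.78764085 -26.38064732 141.5       ] [ 70.96098408   0.3231124  -33.5       ]
t 46.65 [ 395.  -161.6  162.2] [1.7995e+02 3.0000e-02 8.8810e+01] F [-0.4 -0.5 -3.6] gap 10.6 J [-29.1 -18.2 116.6  -0.   81.5 -27.9]
```

```bash
python3 -c "
from h import *
move([464.9,-161.1,161],Rt(88.8))"; python3 -m crank '[[[0,0.02,0.001,0,0,0],[0,0.04,0.001,0,0,0],[0,0.06,0.001,0,0,0],[-0.001,0.07,0.001,0.001,0,0],[-0.001,0.07,0.001,0.001,0,0],[-0.001,0.07,0.001,0.001,0,0]]]'
python3 - <<'E'
from h import *
s=st();move([464.9,-161.1,161],Rt(88.8),s)
for n in("side","top"):
  p,d=r.snapshot(n);cv2.imwrite(f"pics/h2{n}.png",p)
  a=p[160:240,310:410] if n=="side" else p[225:285,300:400]
  cv2.imwrite(f"pics/h2{n}c.png",cv2.resize(a,None,fx=7,fy=7,interpolation=cv2.INTER_CUBIC))
E
```

```text
[0.002, 0.0699, 0.0013, 0.0009, 0.0006, 0.0002] rows>=1.1
time: 47.4
tool_pos: [464.3, -164.0, 161.1]
tcp_rot: [-179.9, 0.0, 88.8]
ft_force: [-0.1, 0.6, -4.3]
finger_gap: 10.3
t 47.40 [ 464.3 -164.   161.1] [-1.7995e+02  2.0000e-02  8.8810e+01] F [-0.1  0.6 -4.3] gap 10.3 J [-25.4  -6.8 107.   -0.   79.8 -24.2]
[0.0029, 0.0005, 0.0001, -0.0009, 0.0004, 0.0002] rows>=0.0
```

View pics/h2sidec.png

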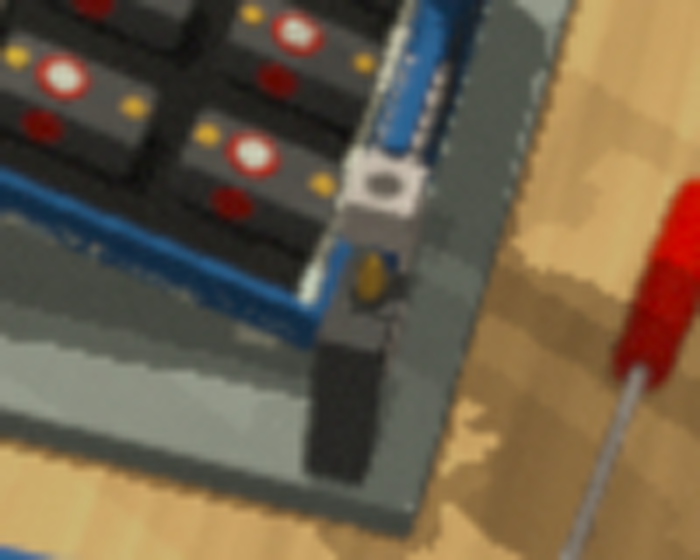

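View pics/h2topc.png

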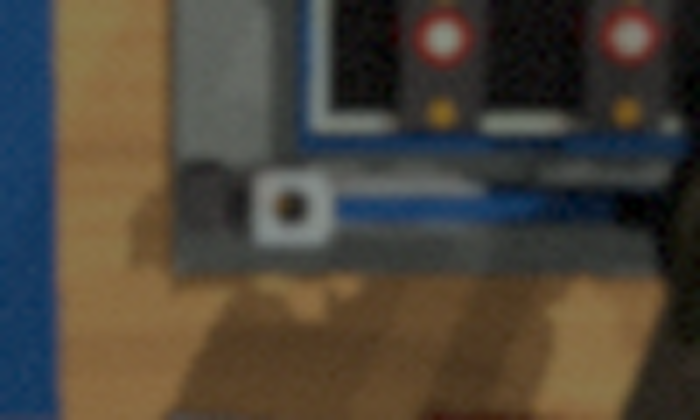

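```bash
python3 - <<'E'
from h import *
st();K,T=cal("top")
p,d=r.snapshot("top")
a=p[245:262,330:352];cv2.imwrite("pics/h3.png",cv2.resize(a,None,fx=32,fy=32,interpolation=cv2.INTER_CUBIC))
print('aligned: hole top',proj([467.8,-27.6,141],K,T),'tip',proj([467.8,-27.6,108],K,T));
s=st();move([464.9,-161.1,161],Rt(88.8),s)
E
```

```text
t 47.50 [ 464.4 -164.1  161.3] [-1.7998e+02  3.0000e-02  8.8800e+01] F [ 0.2  0.5 -4.3] gap 10.2 J [-25.4  -6.8 107.   -0.   79.8 -24.2]
aligned: hole top [[340.33285702 254.46208921]] tip [[339.73544666 253.70937771]]
t 47.55 [ 464.5 -164.1  161.3] [-1.7998e+02  3.0000e-02  8.8800e+01] F [-0.4  0.1 -3.8] gap 10.4 J [-25.4  -6.8 107.   -0.   79.8 -24.2]
[0.003, 0.0003, 0.0003, -0.0003, 0.0006, -0.0] rows>=0.0
```

View pics/h3.png

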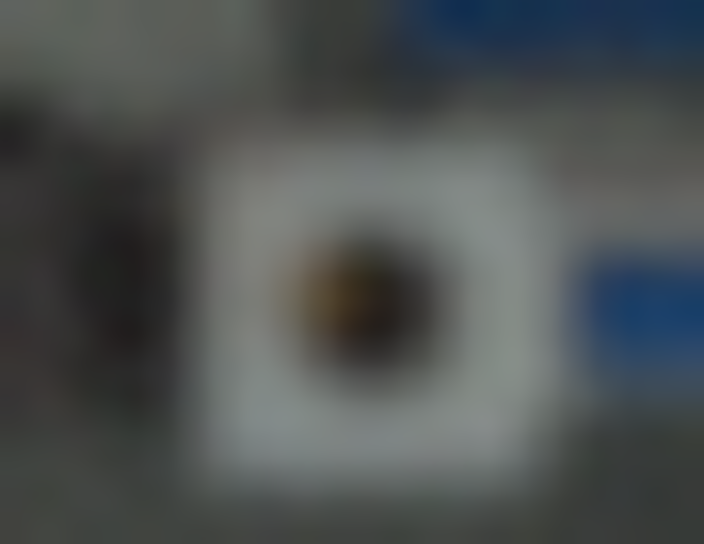

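```bash
python3 -m crank '[[[0.0027,-0.0003,0,0,0.0005,0],[0.0027,-0.0003,0,0,0.0005,0],[0.0027,-0.0003,0,0,0.0005,0]]]'
python3 - <<'E'
from h import *
st();K,T=cal("top")
p,d=r.snapshot("top")
a=p[245:262,330:352];cv2.imwrite("pics/h4.png",cv2.resize(a,None,fx=32,fy=32,interpolation=cv2.INTER_CUBIC))
E
```

```text
time: 47.92
tool_pos: [464.2, -161.3, 161.3]
tcp_rot: [-180.0, 0.0, 88.8]
ft_force: [-0.8, 0.4, -3.3]
finger_gap: 10.5
t 47.92 [ 464.2 -161.3  161.3] [-1.7999e+02  1.0000e-02  8.8800e+01] F [-0.8  0.4 -3.3] gap 10.5 J [-25.1  -7.  107.2  -0.   79.8 -23.9]
```

View pics/h4.png

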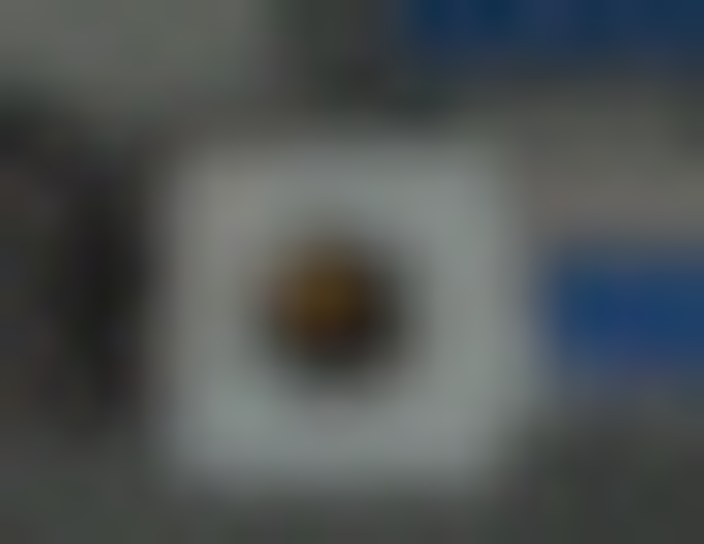

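Brass now shows through the hole at (322,295), with the knuckle centred at (335,315). That matches the offset expected when aligned, so I'll lower it.

```bash
python3 -m crank '[[[0,0,0.005,0,0,0],[0,0,0.01,0,0,0],[0,0,0.015,0,0,0],[0,0,0.018,0,0,0],[0,0,0.018,0,0,0],[0,0,0.018,0,0,0]]]'; python3 -c "
from h import *
s=st();move([464.2,-161.3,130],Rt(88.8),s)"
```

```text
time: 48.72
tool_pos: [464.4, -161.4, 143.5]
tcp_rot: [180.0, 0.0, 88.8]
ft_force: [0.4, -0.5, -3.9]
finger_gap: 10.3
t 48.73 [ 464.4 -161.4  143.5] [1.80e+02 1.00e-02 8.88e+01] F [ 0.4 -0.5 -3.9] gap 10.3 J [-25.1  -6.1 108.2  -0.   77.8 -23.9]
[0.0001, -0.0002, 0.0135, 0.0001, 0.0003, 0.0] rows>=0.2
```

```bash
python3 -m crank '[[[0,0,0.003,0,0,0],[0,0,0.006,0,0,0],[0,0,0.009,0,0,0],[0,0,0.011,0,0,0],[0,0,0.013,0,0,0],[0,0,0.013,0,0,0],[0,0,0.013,0,0,0]]]'; python3 -c "
from h import *
s=st()
for n in('side','top'):
  p,d=r.snapshot(n);cv2.imwrite(f'pics/h5{n}.png',p)
  a=p[160:240,310:410] if n=='side' else p[225:285,300:400]
  cv2.imwrite(f'pics/h5{n}c.png',cv2.resize(a,None,fx=7,fy=7,interpolation=cv2.INTER_CUBIC))"
```

```text
time: 49.6
tool_pos: [464.4, -161.4, 130.6]
tcp_rot: [180.0, 0.0, 88.8]
ft_force: [-0.0, 0.7, -3.9]
finger_gap: 10.2
t 49.60 [ 464.4 -161.4  130.6] [1.7999e+02 2.0000e-02 8.8800e+01] F [-0.   0.7 -3.9] gap 10.2 J [-25.1  -5.3 109.   -0.   76.4 -23.9]
```

View pics/h5sidec.png

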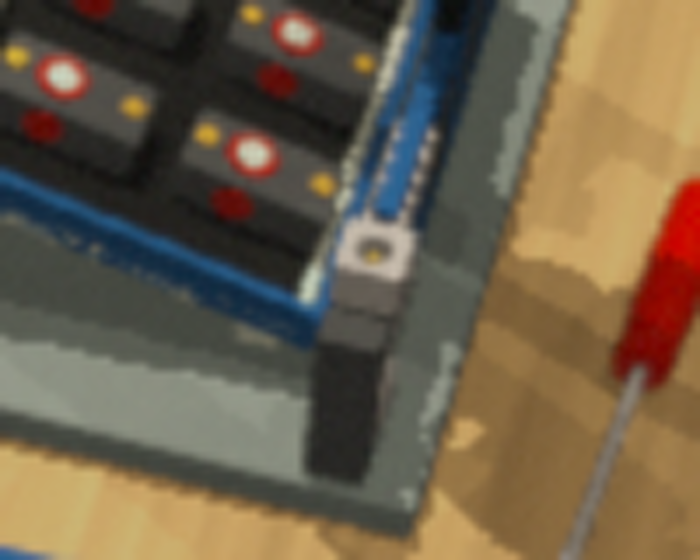

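The pin is inside the upper knuckle, at (375,255) in the crop, and nearly down. I'll lower the last few mm until it makes contact.

```bash
python3 -m crank '[[[0,0,0.001,0,0,0],[0,0,0.002,0,0,0],[0,0,0.003,0,0,0],[0,0,0.003,0,0,0]]]'
```

```text
time: 50.2
tool_pos: [465.4, -161.1, 129.5]
tcp_rot: [179.9, 0.0, 88.8]
ft_force: [-2.6, 7.3, 10.2]
finger_gap: 10.5
```

It is in contact at TCP z = 129.5, which equals fully down. Releasing.

```bash
python3 -m crank '[[[0,0,-0.0005,0,0,0],[0,0,-0.0005,0,0,0],[0,0,-0.0005,0,0,0],[0,0,-0.0005,0,0,0],[0,0,-0.02,0,0,0],[0,0,-0.06,0,0,0],[0,0,-0.1,0,0,0],[0,0,-0.13,0,0,0]]]' 0.5
python3 -c "
from h import *
s=st();move([380,0,300],Rt(88.8),s)"
```

```text
time: 51.2
tool_pos: [465.4, -161.3, 261.3]
tcp_rot: [179.8, 0.1, 88.8]
ft_force: [-0.1, 1.0, -0.5]
finger_gap: 42.8
t 51.20 [ 465.4 -161.3  261.3] [1.7979e+02 5.0000e-02 8.8820e+01] F [-0.1  1.  -0.5] gap 42.8 J [-25.1 -10.2  99.6   0.   90.5 -23.9]
[0.1595, -0.0885, -0.0391, 0.0036, 0.0009, 0.0003] rows>=3.0
```

```bash
python3 -m crank '[[[0.02,-0.02,-0.08,0.003,0,0],[0.02,-0.02,-0.08,0.003,0,0],[0.02,-0.02,-0.08,0.003,0,0],[0.02,-0.02,-0.08,0.003,0,0]]]'
python3 - <<'E'
from h import *
st();Kw,Tw=cal("wrist")
for n in("wrist","side","top"):
  p,d=r.snapshot(n);cv2.imwrite(f"pics/f{n}.png",p);np.save(f"f{n}.npy",d)
p=cv2.imread("pics/fside.png");cv2.imwrite("pics/fsc.png",cv2.resize(p[90:250,270:430],None,fx=3.6,fy=3.6,interpolation=cv2.INTER_CUBIC))
P=cloud(np.load("fwrist.npy"),Kw,Tw)
L=Rs.inv().apply((P-O).reshape(-1,3)).reshape(P.shape)
m=(abs(L[...,0])<78)&(abs(L[...,1])<114)&(L[...,2]>14)&(L[...,2]<35)
n,l,s,c=cv2.connectedComponentsWithStats(m.astype(np.uint8))
for i in range(1,n):
  if s[i,4]>80:
    q=L[l==i];a=cv2.minAreaRect(q[q[:,2]>18][:,:2].astype(np.float32));print('cal',np.round(a[0],1),np.round(a[1],0),round(float(np.median(q[:,2])),1))
g=(abs(P[...,0]-465)<35)&(P[...,1]<10)&(P[...,1]>-300)&(P[...,2]>105)&(P[...,2]<175)
n,l,s,c=cv2.connectedComponentsWithStats(g.astype(np.uint8))
for i in range(1,n):
  if s[i,4]>30:
    q=P[l==i];a=cv2.minAreaRect(q[:,:2].astype(np.float32));print('gate',s[i],np.round(np.array(a[0]),1),np.round(a[1],1),round(a[2],1),'z',np.percentile(q[:,2],[5,50,95]).round(1))
E
```

```text
time: 51.7
tool_pos: [445.3, -140.8, 339.8]
tcp_rot: [-179.9, 0.0, 88.8]
ft_force: [-1.2, 0.7, -1.0]
finger_gap: 42.6
t 51.70 [ 445.3 -140.8  339.8] [-1.7994e+02  1.0000e-02  8.8810e+01] F [-1.2  0.7 -1. ] gap 42.6 J [-23.8 -14.4  95.   -0.   99.4 -22.6]
cal [35.3 71.5] [62. 32.] 21.5
cal [-42.2  69.1] [32. 62.] 21.4
cal [-41.8   0.3] [33. 62.] 21.5
cal [37.   0.7] [62. 33.] 21.6
cal [-47.1 -64.6] [61. 32.] 21.5
cal [ 36.  -69.1] [33. 62.] 21.6
gate [ 327   67   21  199 2055] [ 466.9 -145.5] [260.3  24.1] 88.4 z [108.6 114.5 161. ]
```

View pics/fwrist.png

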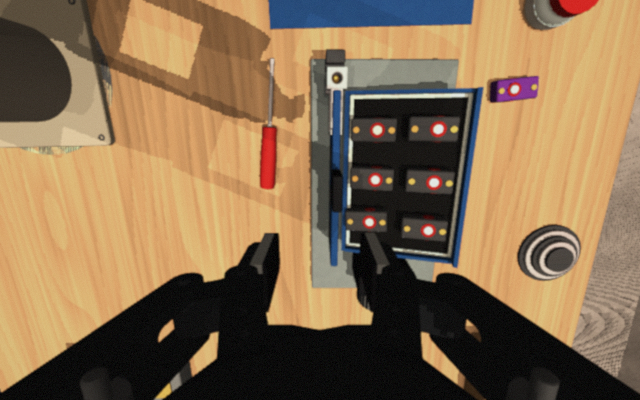

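View pics/fsc.png

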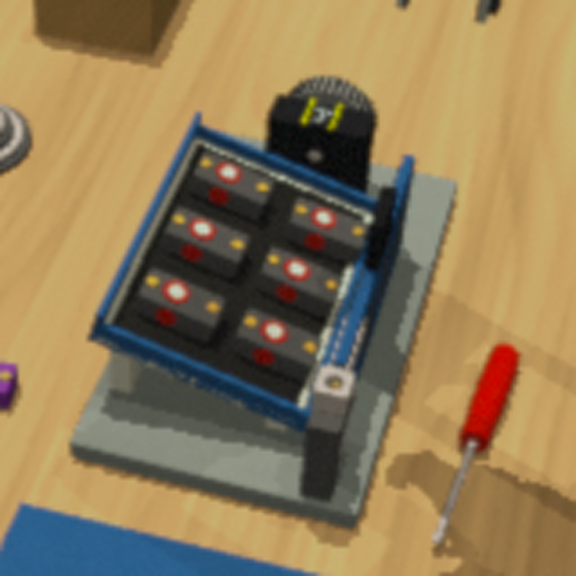

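```bash
python3 -m crank '[[[0.0,0.0,-0.03,0,0,0],[-0.01,-0.06,-0.05,0,0,0],[-0.06,-0.11,-0.05,0,0,0],[-0.1,-0.14,-0.05,0,0,0],[-0.1,-0.14,-0.05,0,0,0],[-0.1,-0.14,-0.05,0,0,0]]]'
python3 - <<'E'
from h import *
st();K,T=cal("wrist")
p,d=r.snapshot("top");cv2.imwrite("pics/ftc.png",cv2.resize(p[170:290,310:490],None,fx=4.4,fy=4.4,interpolation=cv2.INTER_CUBIC))
p,d=r.snapshot("wrist");cv2.imwrite("pics/fw2.png",p)
c=proj(O+Rc.apply([-20,-156,43]),K,T)[0];print(c)
u,v=c.round().astype(int);a=p[max(0,v-30):v+30,max(0,u-30):u+30];a=cv2.rotate(cv2.resize(a,None,fx=8,fy=8,interpolation=cv2.INTER_CUBIC),cv2.ROTATE_90_COUNTERCLOCKWISE);cv2.imwrite("pics/fwin.png",a)
E
```

```text
time: 52.6
tool_pos: [302.9, -237.9, 388.9]
tcp_rot: [-179.8, -0.1, 88.7]
ft_force: [-1.1, -0.2, -0.2]
finger_gap: 42.7
t 52.60 [ 302.9 -237.9  388.9] [-1.7983e+02 -9.0000e-02  8.8710e+01] F [-1.1 -0.2 -0.2] gap 42.7 J [-4.570e+01 -2.640e+01  9.920e+01 -1.000e-01  1.074e+02 -4.450e+01]
[475.99795775 212.99313639]
```

View pics/ftc.png

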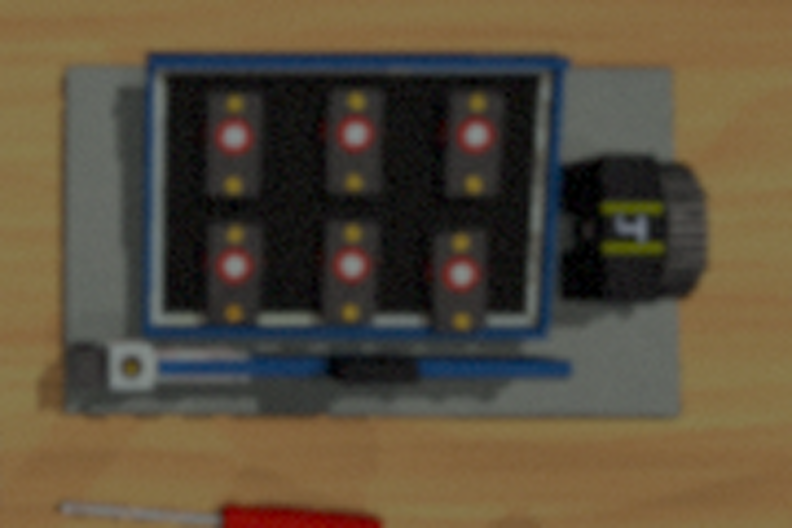

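View pics/fwin.png

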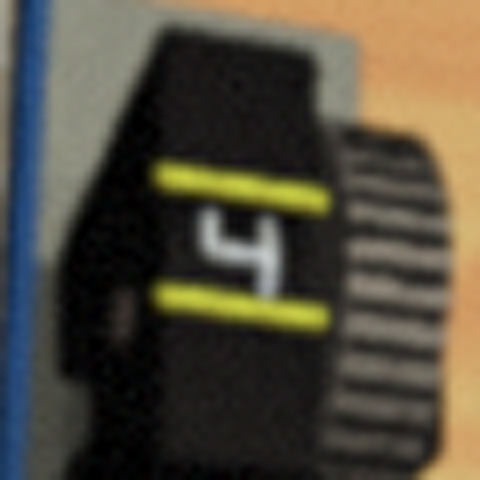

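```bash
python3 - <<'E'
from h import *
K,T=cal("wrist");p,d=r.snapshot("wrist");P=cloud(d,K,T)
L=Rs.inv().apply((P-O).reshape(-1,3)).reshape(P.shape)
m=(abs(L[...,0])<80)&(abs(L[...,1])<114)&(L[...,2]>14)&(L[...,2]<35)
n,l,s,c=cv2.connectedComponentsWithStats(m.astype(np.uint8))
for i in range(1,n):
  if s[i,4]>60:
    q=L[l==i];q=q[q[:,2]>17];A=np.c_[q[:,:2],np.ones(len(q))];co=np.linalg.lstsq(A,q[:,2],rcond=None)[0];a=cv2.minAreaRect(q[:,:2].astype(np.float32));print(np.round(a[0],1),np.round(a[1],0),np.median(q[:,2]).round(1),'tilt',co[:2].round(3))
E
```

```text
[35.1 71. ] [62. 32.] 21.7 tilt [0.01 0.01]
[-41.8  69.1] [62. 32.] 21.6 tilt [0.    0.006]
[37.1  1. ] [32. 63.] 21.8 tilt [0.013 0.001]
[-31.1  -0.4] [32. 41.] 21.8 tilt [-0.005  0.005]
[-45.2 -64.8] [58. 33.] 21.7 tilt [ 0.003 -0.005]
[ 36.5 -69.9] [63. 32.] 21.8 tilt [ 0.01  -0.007]
```

All six are flat and the gate is down and closed. The wheel shows 4 and the arm is clear.

```bash
python3 -c "
from h import *
st();print(r.hand_in());st()"
```

```text
t 52.75 [ 303.8 -237.   389.3] [-1.7985e+02 -6.0000e-02  8.8930e+01] F [ 0.1 -0.6  0.3] gap 42.6 J [-4.550e+01 -2.640e+01  9.910e+01 -1.000e-01  1.074e+02 -4.450e+01]
the job is handed in; nothing more can be done
None
the job is handed in; nothing more can be done
```

The job is handed in at about 53 s, with all three parts done. The hand-in gives no verdict, so what follows is from my own last checks.

- **Calipers:** all six from the mat are on the shelf, red cap up. Each is within about 0.013 rad of the slope and inside the edges. The front one at the wheel end had shifted about 9 mm since I placed it, but it was still flat and inside the edges. The green and purple look-alikes were left where they were.
- **Wheel:** rolled from 7 to 4 in three strokes. The 4 was centred in the window when seen from above. In the last check, from an oblique angle, it looked slightly low between the yellow edges; I put that down to the viewing angle.
- **Gate:** the upper pin shows through its knuckle, and the panel top measured about 115 mm above the bench, which is fully down. The gate lies within about 0.5° of the caddy's axis. I did not see the lower pin directly; its seating follows from the height of the rigid gate.
- **Other items:** the grease tub, the cleaner bottle and the screwdriver were not touched. The arm was open and clear of everything at hand-in.

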